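# Close up the bedside book rack

### The job

On the book rack under the light bar, fold the hinged end panel of the sliding carriage fully upright against its back block. Then slide the carriage along the board, books and all, until the three books stand upright and snug with no gaps, pressed gently but felt to be tight against the fixed end, and let go. Do not bump the light bar, do not squeeze the row hard and leave the other things where they are.

Things in the scene. Friction and masses are not known exactly. Their poses are not given: they have to be found in the camera images.
- rack: Fixed wooden book rack on the table. Board 150 (x) x 540 (y) x 18 mm on 30 mm feet, its top 48 mm above the table; origin on the table under its centre, x across the board (away from the robot), y along it towards the fixed end. Things below are given in this frame ('rack frame') where they say so; heights are above the table.
- far_end: Fixed upright end of the rack at its +y end: board 130 mm wide, 165 mm high above the rack board, 16 mm thick. Origin at the foot of its inner (book-side) face, at rack (0, 235, 48) mm; the inner face looks to -y.
- light_bar: Fixed metal twin-rail light bar over the whole rack, blocking a vertical tool there: tilt the tool and come in under it from the robot's side. Two 16 mm square rails along y, 600 mm long, centred on rack x -45 and +35 mm, underside 282, top 300 mm above the table; two 14 mm posts at rack x +53, y +-297 mm. Origin as the rack's. A touch above 6 N is a bump.
- jaw (a joint): Slide of the carriage along the board, m, 0 to 0.37, growing towards the fixed end; the panel's hinge axis lies at rack y = -0.200 + value, 75 mm above the table. Stays where left; about 5 N to move. With panel upright and the books (96 mm in all) tight it reads about 0.333.
- flap (a joint): Hinge of the carriage's end panel, rad: 0 = lying flat towards the books, 1.571 = upright against the back block (its stop). A stiff hinge: stays where left, about 0.2 N m to lift, best along its arc.
- flap_tip (a point): Middle of the free edge of the hinged end panel (panel 130 mm wide in rack x, reaching 140 mm from the hinge axis, 12 mm thick; axis and this point at mid thickness). x along the hinge, y away from the hinge along the panel.
- jaw_back (a point): Point on the outer (-y) face of the carriage's back block, a good place to push: mid width, 120 mm above the table. Back block: upright wall 8 to 22 mm behind the hinge axis, top 150 mm above the table. Carriage foot below it: from the axis to 66 mm behind it, top 70 mm above the table. Both rack x -65 to +65 mm.
- book_a: Loose standing book 26 mm thick (y), 105 mm deep (x), 150 mm high, green cover, spine towards the robot; origin at the centre of its underside, z up. The three books stand in any order with gaps between carriage and fixed end; front faces at about rack x = -37 mm.
- book_b: Loose standing book 32 mm thick, 105 mm deep, 140 mm high, grey cover; origin as book_a.
- book_c: Loose standing book 38 mm thick, 105 mm deep, 145 mm high, off-white cover; origin as book_a.
- mug: Bystander: white mug, radius 40, height 90 mm, left in front of the rack; origin at centre of underside.
- clock: Bystander: black bedside clock 50 x 100 x 78 mm, right in front of the rack; origin at centre of underside.
- case: Bystander: blue spectacle case 60 x 160 x 40 mm lying in front of the rack; origin at centre of underside.
- cream: Bystander: small glass jar, radius 28, height 50 mm, in front of the rack; origin at centre of underside.
- novel: Bystander: lying book 130 x 200 x 28 mm at the left; origin at centre of underside.
- dish: Bystander: blue bowl, rim radius 65, height 35 mm, at the right; origin at centre of underside.
Mind the look-alikes: they are no part of the job. Leave any red look-alike of the book_c alone. What is shaped like the book_b but yellow is not meant.

How it is judged:
On the way, in this order (a step that is already met when the one before it is completed fails the run):
1. the end panel is folded upright against its back block (joint flap above 1.50 rad), the carriage not yet slid up to the row (joint jaw below 0.25) (value of joint flap above 1.5 rad and value of joint jaw below 0.25 m), for 0.2 s.
2. with the panel upright the row is pressed tight: the last book bears on the fixed end with more than 3 N (value of joint flap above 1.48 rad and value of joint jaw above 0.325 m and contact force between any of book_a, book_b, book_c and far_end above 3 N), for 0.2 s.
At the end, for the whole second after the job is handed in: End panel upright (flap above 1.48 rad), carriage shut on the row (jaw 0.328 to 0.340 m: all gaps together under about 5 mm), the three books upright within 0.06 rad, at rest, on the board (origins at rack x -15 to +35 mm) (value of joint flap above 1.48 rad and value of joint jaw between 0.328 and 0.34 m and angle between each of book_a, book_b, book_c's own z axis and vertical below 0.06 rad and x of book_a in the frame of rack between -0.015 and 0.035 m and linear speed of each of book_a, book_b, book_c below 0.01 m/s and x of book_b in the frame of rack between -0.015 and 0.035 m and x of book_c in the frame of rack between -0.015 and 0.035 m); the robot touches nothing.
It fails at once if the light bar is bumped (more than 6 N) (contact force between any of the arm, the fingers and light_bar above 6 N).
It fails at once if the row is squeezed hard (more than 35 N on the fixed end) (contact force between any of book_a, book_b, book_c and far_end above 35 N).
It fails at once if a bystander is moved more than 30 mm (distance of any of mug, clock, case, cream, novel, dish from where it was at the start of the episode above 0.03 m).
It also fails if it takes over 59 s, if anything falls off the work surface, if the arm or the gripper's body presses on something with over 40 N, if the wrist force passes 120 N, or if a joint passes its speed limit or range.

### The arm

A 7-joint arm with a two-finger parallel gripper is mounted at the origin on the work surface. World frame = base frame: x ahead of the robot, y to its left, z up, the work surface at z = 0. Lengths are in m, angles in rad, forces in N, time in s.
With the tool pointing down it reaches from about 0.425 to 0.95 m from the base axis. Payload 16.7 kg.
Tool frame: the origin (TCP) lies at the very end of the fingers, on their centre line; the grasp point (between the pads) lies 19 mm behind it (hold_point_z is the distance from the TCP to the grasp point, in m); y points along the fingers, x is the direction in which the jaws open and shut, and the axes are right-handed (so a half turn about y gives the same grasp; the last joint's range is limited). The gripper opens to 94 mm and grips with 3 to 60 N. Pads are 16 mm wide; open, the fingers measure 119 mm over their backs; the gripper's body (75 mm by 177 mm) begins 78 mm behind the grasp point.
Start: joints at [1.042, 0.426, 0.074, 1.606, -0.034, 1.111, -0.067], TCP at [0.25, -0.627, 0.205] pointing down, gripper open.
Joint ranges: [-2.85, 2.85], [-0.5, 2.14], [-1.23, 1.37], [0.21, 2.46], [-1.02, 4.16], [0.16, 2.05], [-2.73, 2.73]. Speed limits (rad/s): [1.89, 1.89, 2.39, 2.39, 3.01, 3.01, 3.01].

### API

Orientations are given as a unit quaternion [w, x, y, z].
In Python, from rig import get_obs, grab_frame, calibration, sign_off, regions_of, hold_point_z gives the robot as it stands.
- The arm moves only by the shell command python3 -m inch 'ROWS' [FORCE]. ROWS is JSON, one flat list of numbers, 7 for each row, row after row: the closure, from -1 (fully open) to 1 (shut), then the shift along the tool's x, y, z in m, then the turn, a rotation vector about the tool's x, y, z in degrees. In form: [jaw, x, y, z, ax, ay, az, jaw, x, y, z, ax, ay, az, ...]. A call has exactly 10 rows; each row shifts and turns the commanded pose from where the row before left it, along the tool's axes as they then stand; what a row does not reach is not made up. A row lasts 1/10 s, in which the tool goes at most 50 mm and 8.59 degrees, less where a joint would pass 70% of its speed; a pose out of reach is approached as far as the arm can. A call with a gripper value outside its range is refused whole. The fingers move at their own pace and stop on an object; FORCE is the grip in N (left out, the last holds). Time passes only in rows, so rows that do not move let the fingers close, or fill a call up. It gives the time, the measured TCP pose, the force and the opening at its end, in the units of the state.
- get_obs(): the state, without advancing time (a new reading comes with each control period).
- grab_frame(name): name is "scene" or "top"; returns (picture, depth): 480x640x3 uint8, red, green, blue; 480x640 float32, m along the optical axis (not along the pixel's ray), 0 where there is no reading.
- calibration(name): a dict with "fov_y" (degrees; the focal length in pixels is half the picture's height over the tangent of half this angle, whatever the lens; pixels are square), "cx", "cy" (the principal point, pixels), "pose" (4x4, takes a point from camera to world coordinates). Camera axes: x right, y down, z forward; pixel columns grow to the right and rows downward; lengths in m; the calibration is good to about 2 mm. A picture is of the moment at which its call begins. calibration takes no time and is no camera call.
- sign_off(): hands the job in, once; it reports no verdict.
Trained networks look in the newest picture that a camera, given by its name, has taken for a name from the list of things; names that differ only in an ending like _2 or _b are one class to them, and where a whole thing is asked for, a point or a joint stands for the part that bears it (a point fixed in the world has none). Each returns a list of dicts, best first, with "confidence" (0 to 1); they miss things now and then, are a little off and sometimes report something else, mostly with a low value. They report only what shows in the picture. A call takes as long as a camera call. They do not tell look-alikes from the thing itself.
- regions_of(camera, label): "pixels" (480x640 bool, what is visible of it) and "rect" ([left, top, right, bottom] in pixels, round what is visible of it).
The state is a dict: "clock": time; "joint_positions": joint angles; "dq": joint speeds; "tau": joint torques, N m; "eef_pos": TCP position; "orientation": TCP orientation; "contact_force": force on the tool from outside, world axes, zero at the start; "moment": the same for the moment, N m; "finger_gap": finger opening in m.
Only numpy, scipy, OpenCV 4.12 (cv2) and the standard library are available. Lean on these libraries where they do the work, as an engineer would, in place of code of your own. Each camera call takes 0.05 s, during which the arm holds its last target. There are 200 camera calls.

## Working session

There is one attempt and no reset: what is moved stays moved. The work goes in short steps, Python scripts to look and compute and a shell command to move; the robot and the scene stay as the last step left them, time stands still between calls to the robot, and variables do not carry over. Pictures are saved under pics/ and viewed, about 8 in all and at most 12, crops included, and the job is handed in when it is done.

```bash
mkdir -p pics; ls
cat > h.py <<'E'
import numpy as np, cv2
from rig import *
def K(n):
    c=calibration(n); return 240/np.tan(np.radians(c["fov_y"])/2),c["cx"],c["cy"],np.array(c["pose"])
def cloud(n,d):
    f,cx,cy,P=K(n); v,u=np.mgrid[:480,:640]
    p=np.stack([(u-cx)*d/f,(v-cy)*d/f,d],-1); return p@P[:3,:3].T+P[:3,3]
def proj(n,p):
    f,cx,cy,P=K(n); q=(np.asarray(p)-P[:3,3])@P[:3,:3]; return q[...,:2]/q[...,2:]*f+[cx,cy]
E
python3 - <<'E'
from h import *
im=[]
for n in("scene","top"):
    r,d=grab_frame(n); np.save(n+"_d.npy",d); cv2.imwrite(f"pics/{n}0.png",r[...,::-1]); 
    print(n,K(n)[3].round(3).tolist())
print(get_obs(), hold_point_z)
E
```

```text
pics
scene [[-0.833, -0.526, 0.17, 0.403], [-0.553, 0.795, -0.248, 0.304], [-0.005, -0.3, -0.954, 1.14], [0.0, 0.0, 0.0, 1.0]]
top [[0.15, -0.959, 0.241, 0.32], [-0.989, -0.147, 0.03, 0.002], [0.007, -0.243, -0.97, 1.177], [0.0, 0.0, 0.0, 1.0]]
{'clock': 0.1, 'joint_positions': array([ 1.04252344,  0.42665619,  0.073856  ,  1.60654717, -0.03410812,
        1.11081222, -0.06708619]), 'dq': array([-0.00012082, -0.00037712, -0.00168347, -0.00329194, -0.00188696,
        0.00036433, -0.0013353 ]), 'tau': array([ 1.11007542e-02, -9.37453079e+01,  3.67915303e+00, -4.55034113e+01,
       -4.84996545e-02,  1.68252230e-02,  2.76985952e-05]), 'eef_pos': array([ 0.2494263 , -0.62678959,  0.20485275]), 'orientation': array([ 0.58539184, -0.58497459,  0.39729341, -0.39658426]), 'contact_force': array([-0.70691687, -0.03191997, -0.53317774]), 'moment': array([ 0.0090767 ,  0.02982729, -0.00587702]), 'finger_gap': 0.09408465885699985} 0.0188
```

View pics/scene0.png

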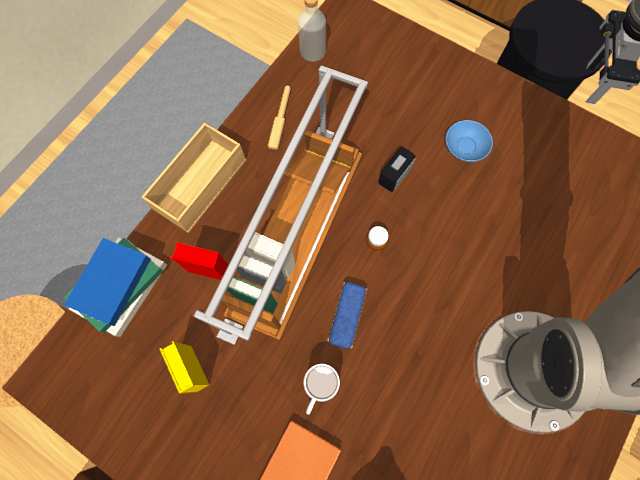

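View pics/top0.png

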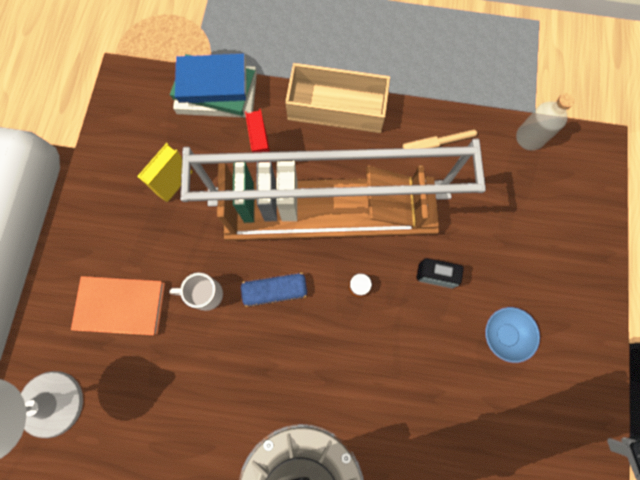

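Run:
```python
from h import *
for n in("top","scene"):
    C=cloud(n,np.load(n+"_d.npy")); z=C[...,2]
    box=(C[...,0]>.35)&(C[...,0]<1.0)&(abs(C[...,1])<.5)
    m=box&(z>.292)&(z<.308)
    p=C[m][:,:2].astype(np.float32)
    r=cv2.minAreaRect(p); b=cv2.boxPoints(r); c=np.array(r[0])
    print(n,"rails",m.sum(),r,b.round(3).tolist())
    for l in ("rack","far_end","flap","jaw_back","book_a","book_b","book_c","light_bar","mug","clock","case","cream"):
        if n=="scene": grab_frame(n) if l=="rack" else 0
        for q in regions_of(n,l)[:4]:
            P=C[q["pixels"]]; P=P[P[:,2]>-.05]
            print(l,round(q["confidence"],2),np.array(q["rect"]).astype(int).tolist(),np.median(P,0).round(3),np.percentile(P,[2,98],axis=0).round(3).tolist())
```

```text
top rails 5263 ((0.6731158494949341, 0.03375932574272156), (0.11356581747531891, 0.6080775260925293), 10.778084754943848) [[0.5600000023841858, 0.32199999690055847], [0.6740000247955322, -0.2759999930858612], [0.7860000133514404, -0.2540000081062317], [0.671999990940094, 0.34299999475479126]]
rack 0.72 [178, 142, 483, 242] [0.66  0.002 0.131] [[0.565, -0.256, 0.007], [0.774, 0.329, 0.301]]
far_end 0.87 [218, 161, 236, 233] [0.6   0.265 0.181] [[0.562, 0.253, 0.047], [0.686, 0.29, 0.215]]
far_end 0.38 [167, 270, 221, 314] [0.411 0.32  0.029] [[0.373, 0.269, -0.002], [0.447, 0.378, 0.09]]
flap 0.72 [180, 136, 483, 206] [0.67  0.028 0.297] [[0.574, -0.267, -0.002], [0.814, 0.353, 0.301]]
flap 0.66 [367, 164, 413, 226] [ 0.683 -0.104  0.125] [[0.629, -0.168, 0.079], [0.76, -0.045, 0.16]]
jaw_back 0.74 [368, 166, 440, 232] [ 0.685 -0.14   0.118] [[0.632, -0.228, 0.064], [0.768, -0.05, 0.159]]
book_a 0.96 [233, 162, 253, 221] [0.645 0.233 0.188] [[0.597, 0.217, 0.06], [0.699, 0.256, 0.198]]
book_a 0.94 [277, 160, 297, 219] [0.663 0.133 0.187] [[0.617, 0.112, 0.057], [0.716, 0.161, 0.194]]

[... 3202 characters left out ...]
76 [158, 342, 206, 391] [0.68  0.449 0.134] [[0.636, 0.417, 0.013], [0.73, 0.485, 0.142]]
light_bar 0.62 [195, 65, 370, 343] [0.67  0.062 0.299] [[0.574, -0.321, -0.001], [0.834, 0.343, 0.303]]
light_bar 0.43 [286, 146, 350, 194] [ 0.699 -0.1    0.129] [[0.629, -0.172, 0.05], [0.761, -0.04, 0.291]]
mug 0.9 [305, 363, 340, 414] [0.409 0.31  0.006] [[0.376, 0.271, -0.001], [0.448, 0.372, 0.092]]
clock 0.56 [377, 147, 415, 189] [ 0.543 -0.243  0.073] [[0.52, -0.302, 0.004], [0.57, -0.209, 0.082]]
case 0.57 [325, 277, 366, 349] [0.445 0.144 0.039] [[0.403, 0.067, 0.001], [0.487, 0.216, 0.044]]
cream 0.66 [364, 224, 388, 255] [ 0.488 -0.062  0.048] [[0.463, -0.091, 0.004], [0.513, -0.043, 0.054]]
```

```bash
cat >> h.py <<'E'
O=np.array([.6705,.032]); a=np.radians(10.74); X=np.array([np.cos(a),np.sin(a)]); Y=np.array([-X[1],X[0]])
def rack(C): q=C[...,:2]-O; return np.stack([q@X,q@Y,C[...,2]],-1)
def world(r): r=np.asarray(r,float); return np.append(O+r[0]*X+r[1]*Y,r[2])
E
python3 - <<'E'
from h import *
for n in("top","scene"):
    R=rack(cloud(n,np.load(n+"_d.npy"))).reshape(-1,3); R=R[(abs(R[:,0])<.06)&(R[:,2]>.03)&(R[:,2]<.27)]
    print(n)
    for y in np.arange(-.29,.25,.01):
        s=R[abs(R[:,1]-y)<.005]
        if len(s)>5: print(int(y*1000),len(s),(np.percentile(s[:,2],[5,25,50,75,95])*1000).round().astype(int).tolist(),(np.percentile(s[:,0],[2,98])*1000).astype(int).tolist())
E
```

```text
top
-290 181 [62, 102, 150, 194, 229] [45, 58]
-259 127 [65, 66, 68, 69, 71] [-58, 56]
-249 145 [65, 66, 68, 70, 72] [-57, 57]
-239 83 [65, 67, 68, 70, 71] [-57, 56]
-229 14 [63, 65, 68, 68, 69] [-59, -48]
-219 89 [136, 146, 147, 149, 150] [-59, 57]
-209 449 [71, 98, 128, 147, 150] [-58, 57]
-199 113 [74, 77, 80, 82, 84] [-57, 56]
-189 136 [82, 85, 87, 89, 92] [-58, 57]
-179 142 [49, 92, 94, 96, 99] [-59, 57]
-169 151 [47, 99, 101, 103, 106] [-57, 58]
-159 154 [46, 106, 108, 111, 113] [-58, 59]
-149 162 [46, 112, 115, 117, 120] [-59, 58]
-139 164 [47, 120, 123, 125, 128] [-59, 56]
-129 179 [46, 127, 130, 132, 134] [-58, 58]
-119 182 [46, 134, 137, 139, 142] [-58, 56]
-109 190 [45, 141, 144, 146, 149] [-59, 56]
-99 192 [46, 148, 151, 154, 156] [-58, 55]
-89 314 [43, 47, 155, 158, 161] [-57, 58]
-79 188 [44, 46, 48, 76, 156] [-58, 57]
-69 139 [43, 45, 46, 48, 50] [-57, 58]
-59 145 [43, 45, 47, 48, 50] [-58, 56]
-49 144 [43, 45, 46, 48, 50] [-58, 58]
-39 140 [43, 45, 47, 48, 51] [-57, 57]
-29 143 [43, 45, 47, 48, 51] [-58, 57]
-19 138 [43, 45, 47, 48, 50] [-58, 58]
-9 142 [43, 45, 46, 4
[... 2391 characters left out ...]
[46, 48, 51, 191, 193] [-58, 53]
90 232 [47, 99, 189, 191, 194] [-56, 53]
100 229 [47, 94, 188, 191, 193] [-56, 54]
110 225 [47, 97, 189, 191, 192] [-56, 54]
120 387 [47, 115, 152, 184, 193] [-53, 56]
130 53 [45, 47, 48, 50, 52] [-59, -26]
140 236 [46, 79, 184, 186, 189] [-56, 55]
150 233 [46, 90, 184, 185, 187] [-57, 56]
160 228 [47, 76, 184, 186, 188] [-56, 55]
170 418 [46, 50, 102, 153, 188] [-54, 58]
180 74 [45, 47, 48, 49, 51] [-59, -13]
190 104 [46, 48, 54, 197, 200] [-58, 49]
200 250 [47, 103, 194, 196, 198] [-57, 52]
210 241 [47, 103, 193, 195, 197] [-56, 52]
220 323 [47, 68, 127, 179, 198] [-57, 58]
230 29 [46, 48, 210, 211, 214] [-59, 44]
240 211 [210, 212, 213, 214, 216] [-58, 48]
```

```bash
cat >> h.py <<'E'
from scipy.spatial.transform import Rotation as Ro
def tool(tilt,s=1):
    t=np.radians(tilt); z=np.array([*(np.sin(t)*X),-np.cos(t)]); x=s*np.array([*Y,0]); return Ro.from_matrix(np.stack([x,np.cross(z,x),z],1))
def cur():
    o=get_obs(); q=o["orientation"]; return o,Ro.from_quat([*q[1:],q[0]])
def go(r,tilt=60,s=1):
    "shift to rack point r (in present tool axes, mm), and turn to tool(tilt,s) in deg"
    o,R=cur(); print("t",round(o["clock"],2),"rack",(rack(o["eef_pos"])*1000).round(1),"F",o["contact_force"].round(1),"gap",round(o["finger_gap"],3))
    print("shift",(R.inv().apply(world(r)-o["eef_pos"])*1000).round(1)); T=R.inv()*tool(tilt,s); print("turn",np.degrees(T.as_rotvec()).round(2)," tool in rack:\n",(np.stack([[*X,0],[*Y,0],[0,0,1]])@R.as_matrix()).round(3))
E
python3 - <<'E'
from h import *
for s in(1,-1): go([-.2,-.05,.22],60,s)
for s in(1,-1): go([-.2,-.05,.22],0,s)
print(get_obs()["joint_positions"].round(2))
E
```

```text
t 1.35 rack [-536.4 -569.1  205.5] F [-0.6 -0.7 -0.4] gap 0.094
shift [-445.7  -14.5  428.9]
turn [ -16.35  -45.66 -170.4 ]  tool in rack:
 [[ 0.19   0.     0.982]
 [-0.982  0.     0.19 ]
 [-0.    -1.     0.   ]]
t 1.35 rack [-536.4 -569.1  205.5] F [-0.6 -0.7 -0.4] gap 0.094
shift [-445.7  -14.5  428.9]
turn [-29.91  10.71   2.87]  tool in rack:
 [[ 0.19   0.     0.982]
 [-0.982  0.     0.19 ]
 [-0.    -1.     0.   ]]
t 1.35 rack [-536.4 -569.1  205.5] F [-0.6 -0.7 -0.4] gap 0.094
shift [-445.7  -14.5  428.9]
turn [ -11.66 -121.53 -121.52]  tool in rack:
 [[ 0.19   0.     0.982]
 [-0.982  0.     0.19 ]
 [-0.    -1.     0.   ]]
t 1.35 rack [-536.4 -569.1  205.5] F [-0.6 -0.7 -0.4] gap 0.094
shift [-445.7  -14.5  428.9]
turn [-89.7    8.61   8.61]  tool in rack:
 [[ 0.19   0.     0.982]
 [-0.982  0.     0.19 ]
 [-0.    -1.     0.   ]]
[ 1.04  0.43  0.07  1.61 -0.03  1.11 -0.07]
```

```bash
cat >> h.py <<'E'
def tool(tilt,s=1):
    t=np.radians(tilt); y=np.array([*(np.sin(t)*X),-np.cos(t)]); x=s*np.array([*Y,0]); return Ro.from_matrix(np.stack([x,y,np.cross(x,y)],1))
E
python3 - <<'E'
from h import *
for s in(1,-1): go([-.2,-.05,.22],0,s); go([-.2,-.05,.22],60,s)
E
```

```text
t 1.35 rack [-536.4 -569.1  205.5] F [-0.6 -0.7 -0.4] gap 0.094
shift [-445.7  -14.5  428.9]
turn [  -0.   -169.04    0.  ]  tool in rack:
 [[ 0.19   0.     0.982]
 [-0.982  0.     0.19 ]
 [-0.    -1.     0.   ]]
t 1.35 rack [-536.4 -569.1  205.5] F [-0.6 -0.7 -0.4] gap 0.094
shift [-445.7  -14.5  428.9]
turn [  -8.17 -147.5   -85.16]  tool in rack:
 [[ 0.19   0.     0.982]
 [-0.982  0.     0.19 ]
 [-0.    -1.     0.   ]]
t 1.35 rack [-536.4 -569.1  205.5] F [-0.6 -0.7 -0.4] gap 0.094
shift [-445.7  -14.5  428.9]
turn [-0.   10.96 -0.  ]  tool in rack:
 [[ 0.19   0.     0.982]
 [-0.982  0.     0.19 ]
 [-0.    -1.     0.   ]]
t 1.35 rack [-536.4 -569.1  205.5] F [-0.6 -0.7 -0.4] gap 0.094
shift [-445.7  -14.5  428.9]
turn [59.81  9.94 -5.74]  tool in rack:
 [[ 0.19   0.     0.982]
 [-0.982  0.     0.19 ]
 [-0.    -1.     0.   ]]
```

```bash
python3 -m inch '[1,-0.03,-0.001,0.029,0,0,0, 1,-0.03,-0.001,0.029,0,0,0, 1,-0.03,-0.001,0.029,0,0,0, 1,-0.03,-0.001,0.029,0,0,0, 1,-0.03,-0.001,0.029,0,0,0, 1,-0.03,-0.001,0.029,0,0,0, 1,-0.03,-0.001,0.029,0,0,0, 1,-0.03,-0.001,0.029,0,0,0, 1,-0.03,-0.001,0.029,0,0,0, 1,-0.03,-0.001,0.029,0,0,0]' 20
python3 - <<'E'
from h import *
go([-.2,-.05,.22],60,-1); print(get_obs()["joint_positions"].round(2))
E
```

```text
clock: 2.35
eef_pos: [0.4085, -0.2396, 0.2158]
orientation: [-0.585, 0.585, -0.397, 0.397]
contact_force: [1.4, -0.2, -0.5]
finger_gap: 0.0176
t 2.35 rack [-308.  -218.   215.8] F [ 1.4 -0.2 -0.5] gap 0.018
shift [-144.4   -4.2  138. ]
turn [59.79  9.95 -5.7 ]  tool in rack:
 [[ 0.19   0.     0.982]
 [-0.982 -0.     0.19 ]
 [ 0.001 -1.     0.   ]]
[ 0.56  0.09 -0.17  2.02  0.02  1.03 -0.82]
```

```bash
python3 -m inch '[1,-0.029,-0.001,0.0276,0,0,0, 1,-0.029,-0.001,0.0276,0,0,0, 1,-0.029,-0.001,0.0276,0,0,0, 1,-0.029,-0.001,0.0276,0,0,0, 1,-0.029,-0.001,0.0276,0,0,0, 1,0,0,0,8.15,1.36,-0.78, 1,0,0,0,8.15,1.36,-0.78, 1,0,0,0,8.15,1.36,-0.78, 1,0,0,0,8.15,1.36,-0.78, 1,0,0,0,8.15,1.36,-0.78]'
python3 - <<'E'
from h import *
go([-.09,-.07,.12],60,-1); print(get_obs()["joint_positions"].round(2))
E
```

```text
clock: 3.35
eef_pos: [0.4827, -0.0488, 0.2205]
orientation: [0.708, -0.369, 0.272, -0.537]
contact_force: [0.5, 1.5, 0.5]
finger_gap: 0.0009
t 3.35 rack [-199.6  -44.4  220.5] F [0.5 1.5 0.5] gap 0.001
shift [ 34.4 144.1  28.6]
turn [24.55  4.03 -3.46]  tool in rack:
 [[ 0.091  0.578  0.811]
 [-0.996  0.044  0.081]
 [ 0.011 -0.815  0.579]]
[ 0.37 -0.15 -0.2   2.41 -0.75  0.4  -0.5 ]
```

```bash
python3 -m inch '[1,0.0037,0.0185,0.0173,0,0,0, 1,0.0037,0.0185,0.0173,0,0,0, 1,0.0037,0.0185,0.0173,0,0,0, 1,0.0037,0.0185,0.0173,0,0,0, 1,0,0,0,6.1,1,-0.86, 1,0,0,0,6.1,1,-0.86, 1,0,0,0,6.1,1,-0.86, 1,0,0,0,6.1,1,-0.86, 1,0,0,0,0,0,0, 1,0,0,0,0,0,0]'
python3 - <<'E'
from h import *
go([-.09,-.05,.11],60,-1); print(get_obs()["joint_positions"].round(2))
E
```

```text
clock: 4.35
eef_pos: [0.5811, -0.035, 0.1962]
orientation: [0.721, -0.343, 0.262, -0.543]
contact_force: [0.3, -1.5, -0.1]
finger_gap: 0.0001
t 4.35 rack [-100.3  -49.1  196.2] F [ 0.3 -1.5 -0.1] gap 0.0
shift [  2.2  73.5 -46.1]
turn [21.16  3.19 -4.13]  tool in rack:
 [[ 0.09   0.624  0.776]
 [-0.996  0.06   0.068]
 [-0.005 -0.779  0.627]]
[ 0.85  0.11 -0.78  2.29 -0.87  0.21 -0.38]
```

```bash
python3 -m inch '[1,-0.001,0.012,-0.022,0,0,0, 1,-0.001,0.012,-0.022,0,0,0, 1,0,0,0,0,-8,0, 1,0,0,0,0,-8,0, 1,0,0,0,0,-8,0, 1,0,0,0,0,-8,0, 1,0,0,0,0,-8,0, 1,0,0,0,0,0,0, 1,0,0,0,0,0,0, 1,0,0,0,0,0,0]'
python3 - <<'E'
from h import *
go([-.12,-.05,.15],60,1); print(get_obs()["joint_positions"].round(2))
E
```

```text
clock: 5.35
eef_pos: [0.5621, -0.0406, 0.162]
orientation: [0.769, -0.51, 0.006, -0.385]
contact_force: [-0.3, -0.2, -0.3]
finger_gap: 0.0004
t 5.35 rack [-120.1  -51.1  162. ] F [-0.3 -0.2 -0.3] gap 0.0
shift [-5.4  9.6 -4.9]
turn [ -15.45 -134.7   -24.52]  tool in rack:
 [[ 0.58   0.61   0.54 ]
 [-0.719  0.071  0.692]
 [ 0.384 -0.789  0.48 ]]
[ 0.93  0.17 -0.84  2.34 -1.02  0.16  0.5 ]
```

```bash
python3 -m inch '[1,0,0,0,-0.95,-8.2,-1.5, 1,0,0,0,-0.95,-8.2,-1.5, 1,0,0,0,-0.95,-8.2,-1.5, 1,0,0,0,-0.95,-8.2,-1.5, 1,0,0,0,-0.95,-8.2,-1.5, 1,0,0,0,-0.95,-8.2,-1.5, 1,0,0,0,-0.95,-8.2,-1.5, 1,0,0,0,0,0,0, 1,0,0,0,0,0,0, 1,0,0,0,0,0,0]'
python3 - <<'E'
from h import *
go([-.12,-.05,.15],60,1); print(get_obs()["joint_positions"].round(2))
E
```

```text
clock: 6.35
eef_pos: [0.5582, -0.057, 0.2074]
orientation: [0.663, -0.656, -0.32, -0.166]
contact_force: [0.3, -0.5, 0.9]
finger_gap: 0.0004
t 6.35 rack [-126.9  -66.5  207.4] F [ 0.3 -0.5  0.9] gap 0.0
shift [-30.6  47.7  20.2]
turn [-14.25 -85.29 -16.64]  tool in rack:
 [[ 0.764  0.645 -0.021]
 [ 0.059 -0.038  0.998]
 [ 0.643 -0.763 -0.067]]
[ 0.57 -0.   -0.49  2.37 -1.02  0.16  1.28]
```

```bash
python3 -m inch '[1,0,0,0,-8,0,0, 1,0,0,0,-8,0,0, 1,0,0,0,-8,0,0, 1,0,0,0,-8,0,0, 1,0,0,0,-8,0,0, 1,0,0,0,0,0,0, 1,0,0,0,0,0,0, 1,0,0,0,0,0,0, 1,0,0,0,0,0,0, 1,0,0,0,0,0,0]'
python3 - <<'E'
from h import *
go([-.12,-.05,.17],60,1); print(get_obs()["joint_positions"].round(2))
E
```

```text
clock: 7.35
eef_pos: [0.5458, -0.0563, 0.2655]
orientation: [-0.588, 0.713, 0.312, 0.218]
contact_force: [0.4, -0.0, -0.1]
finger_gap: 0.0006
t 7.35 rack [-139.   -63.5  265.5] F [ 0.4 -0.  -0.1] gap 0.001
shift [-50.1  76.6  35.8]
turn [ -2.56 -83.76 -23.43]  tool in rack:
 [[ 0.733  0.668  0.127]
 [ 0.053 -0.242  0.969]
 [ 0.678 -0.703 -0.213]]
[ 1.23 -0.28 -1.15  2.38 -1.02  0.16  1.09]
```

```bash
cat > arm.py <<'E'
from h import *
from scipy.optimize import least_squares
J=np.array([[1.0425,.4267,.0739,1.6065,-.0341,1.1108,-.0671],[.56,.09,-.17,2.02,.02,1.03,-.82],[.37,-.15,-.2,2.41,-.75,.4,-.5],[.85,.11,-.78,2.29,-.87,.21,-.38],[.93,.17,-.84,2.34,-1.02,.16,.5],[.57,0,-.49,2.37,-1.02,.16,1.28],[1.23,-.28,-1.15,2.38,-1.02,.16,1.09]])
P=np.array([[.2494,-.6268,.2049],[.4085,-.2396,.2158],[.4827,-.0488,.2205],[.5811,-.035,.1962],[.5621,-.0406,.162],[.5582,-.057,.2074],[.5458,-.0563,.2655]])
Q=np.array([[.5854,-.5850,.3973,-.3966],[-.585,.585,-.397,.397],[.708,-.369,.272,-.537],[.721,-.343,.262,-.543],[.769,-.51,.006,-.385],[.663,-.656,-.32,-.166],[-.588,.713,.312,.218]])
Qr=Ro.from_quat(Q[:,[1,2,3,0]])
E0=[np.array([1,0,0]),np.array([0,1,0]),np.array([0,0,1])]
def fk(j,p,s):
    phi,h,l1,l2,l3,e1,e2,psi,x0=p
    rz=lambda a:Ro.from_rotvec([0,0,a]); ry=lambda a:Ro.from_rotvec([0,a,0])
    R=rz(s[0]*j[0]+phi); t=np.array([0,0,h])+R.apply([x0,0,0])
    R=R*ry(j[1]); R=R*rz(s[1]*j[2]); t=t+R.apply([e1,0,l1])
    R=R*ry(j[3]); t=t+R.apply([e2,0,0]); R=R*rz(s[2]*j[4]); t=t+R.apply([0,0,l2])
    R=R*ry(j[5]); R=R*rz(s[3]*j[6]+psi); t=t+R.apply([0,0,l3])
    # arm end z = finger dir ; tool y=end z, tool x=end x, tool z = -end y
    return t,R*Ro.from_matrix(np.array([[1,0,0],[0,0,-1],[0,1,0]]))
def res(p,s):
    r=[]
    for j,q,o in zip(J,P,Qr):
        t,R=fk(j,p,s); r+=list(t-q)+list(.3*(R.inv()*o).as_rotvec())
    return r
E
python3 - <<'E'
from arm import *
import itertools,pickle
best=None
for s in itertools.product([1,-1],repeat=4):
  for phi in(0,-2.2,-.1,2.2):
   for psi in(0,1.57,3.14,-1.57):
    f=least_squares(res,[phi,.35,.4,.4,.25,0,0,psi,0],args=(s,),loss="soft_l1",f_scale=.05,max_nfev=60)
    if best is None or f.cost<best[0]: best=(f.cost,s,f.x); 
print(best); print(np.abs(np.array(res(best[2],best[1])).reshape(-1,6)).max(1)); pickle.dump(best,open("arm.pkl","wb"))
E
```

```text
(np.float64(0.0011736067884063797), (-1, -1, -1, -1), array([-0.08508306,  0.27348312,  0.54867096,  0.48620937,  0.3320635 ,
        0.01509943,  0.0183288 ,  3.06829962,  0.00458285]))
[0.00502155 0.01593855 0.01580957 0.01561808 0.01128344 0.01575792
 0.0161397 ]
```

```bash
cat >> arm.py <<'E'
import pickle
LO=np.array([-2.85,-.5,-1.23,.21,-1.02,.16,-2.73]);HI=np.array([2.85,2.14,1.37,2.46,4.16,2.05,2.73])
try: _,S,PR=pickle.load(open("arm.pkl","rb"))
except Exception: pass
def ik(t,R,j0,w=.002):
    def r(j):
        a,b=fk(j,PR,S); return np.r_[a-t,.3*(R.inv()*b).as_rotvec(),w*(j-j0)]
    f=least_squares(r,np.clip(j0,LO+.01,HI-.01),bounds=(LO,HI)); return f.x,np.abs(r(f.x)[:6]).max()
E
python3 - <<'E'
from arm import *
rng=np.random.default_rng(0)
for s in(1,-1):
  for tilt in(50,60,70):
    for r in([-.035,-.10,.085],[-.03,-.235,.12],[-.03,.11,.12],[-.1,-.1,.15]):
      out=[]
      for k in range(10):
        j0=np.r_[0,.3,0,2,rng.choice([0,3.1]),.6,rng.uniform(-1,1)]
        if k>3: j0=rng.uniform(LO,HI)
        j,e=ik(world(r),tool(tilt,s),j0)
        if e<.004: out.append(j.round(2).tolist())
      out.sort(key=lambda j:abs(j[2])); print(s,tilt,r,out[:2])
E
```

```text
1 50 [-0.035, -0.1, 0.085] [[0.64, 0.52, -0.51, 2.31, 3.57, 0.43, -1.55], [0.84, 0.59, -0.76, 2.31, 3.29, 0.39, -1.2]]
1 50 [-0.03, -0.235, 0.12] [[1.08, 0.61, -0.79, 2.12, 4.16, 0.19, -1.91], [1.12, 0.64, -0.85, 2.13, 4.04, 0.16, -1.77]]
1 50 [-0.03, 0.11, 0.12] [[0.41, 0.48, -0.85, 2.38, 2.56, 0.58, -0.93], [0.44, 0.5, -0.89, 2.38, 2.53, 0.59, -0.89]]
1 50 [-0.1, -0.1, 0.15] [[0.02, 0.26, 0.29, 2.41, 4.16, 0.58, -2.25], [1.22, 0.48, -1.11, 2.4, 3.26, 0.26, -1.16]]
1 60 [-0.035, -0.1, 0.085] [[0.14, 0.56, 0.12, 2.37, 3.76, 0.9, -1.84], [1.09, 0.91, -1.04, 2.37, 3.13, 0.63, -0.74]]
1 60 [-0.03, -0.235, 0.12] [[0.58, 0.54, -0.12, 2.19, 4.14, 0.73, -2.01], [1.35, 0.94, -1.13, 2.19, 3.23, 0.28, -0.7]]
1 60 [-0.03, 0.11, 0.12] [[-0.97, 0.57, 0.76, 2.46, 3.37, 0.84, -2.15], [0.45, 0.65, -0.91, 2.46, 2.75, 0.92, -0.99]]
1 60 [-0.1, -0.1, 0.15] []
1 70 [-0.035, -0.1, 0.085] [[0.27, 0.7, 0.0, 2.4, 3.7, 1.18, -1.67], [0.45, 0.71, -0.2, 2.4, 3.68, 1.12, -1.55]]
1 70 [-0.03, -0.235, 0.12] [[1.1, 0.78, -0.71, 2.22, 3.95, 0.69, -1.49], [-0.18, 0.87, 0.87, 2.22, 3.94, 1.48, -2.28]]
1 70 [-0.03, 0.
[... 464 characters left out ...]
.08, 0.25, 0.22, 2.41, 4.16, 0.56, 0.9]]
-1 60 [-0.035, -0.1, 0.085] [[0.18, 0.56, 0.08, 2.37, 3.75, 0.89, 1.32], [0.15, 0.56, 0.1, 2.37, 3.76, 0.9, 1.31]]
-1 60 [-0.03, -0.235, 0.12] [[0.37, 0.54, 0.14, 2.19, 4.16, 0.83, 1.04], [0.36, 0.54, 0.14, 2.19, 4.16, 0.84, 1.04]]
-1 60 [-0.03, 0.11, 0.12] [[-0.59, 0.46, 0.31, 2.46, 3.19, 0.8, 1.33], [-0.87, 0.53, 0.63, 2.46, 3.31, 0.82, 1.1]]
-1 60 [-0.1, -0.1, 0.15] []
-1 70 [-0.035, -0.1, 0.085] [[0.16, 0.7, 0.13, 2.4, 3.71, 1.22, 1.4], [0.15, 0.7, 0.14, 2.4, 3.71, 1.23, 1.39]]
-1 70 [-0.03, -0.235, 0.12] [[0.27, 0.66, 0.29, 2.22, 4.03, 1.16, 1.15], [0.21, 0.67, 0.37, 2.22, 4.02, 1.2, 1.11]]
-1 70 [-0.03, 0.11, 0.12] []
-1 70 [-0.1, -0.1, 0.15] []
```

Run:
```python
from arm import *
rng=np.random.default_rng(0)
LO2=LO+.08;HI2=HI-.08
pts=[[-.08,-.05,.10],[-.035,-.11,.085],[-.035,-.2,.165],[-.03,-.25,.12],[-.03,-.05,.12],[-.03,.11,.12]]
for yaw in(-25,0,25):
  for tilt in(35,40,45):
    print(yaw,tilt)
    for r in pts:
      best=(9,0)
      for k in range(6):
        j0=np.r_[.3,.4,rng.uniform(-.8,.8),2.,rng.uniform(-.8,.8),.5,rng.uniform(-1,1)]
        j,e=ik(world(r),Ro.from_rotvec([0,0,np.radians(yaw)])*tool(tilt,-1),j0)
        if e<.005 and abs(j[4])<1.03:
          m=np.minimum(j-LO,HI-j).min(); best=min(best,(-m,j.round(2).tolist()),key=lambda b:b[0])
      print("  ",r,best)
```

```text
-25 35
   [-0.08, -0.05, 0.1] (9, 0)
   [-0.035, -0.11, 0.085] (9, 0)
   [-0.035, -0.2, 0.165] (np.float64(-0.10149613902166407), [-0.37, 0.34, 0.63, 2.07, -0.9, 0.26, -0.81])
   [-0.03, -0.25, 0.12] (np.float64(-0.009796565948964303), [0.03, 0.41, 0.25, 2.04, -1.0, 0.17, -0.63])
   [-0.03, -0.05, 0.12] (np.float64(-1.833233287396041e-10), [-0.83, 0.43, 0.83, 2.17, -1.02, 0.16, -0.98])
   [-0.03, 0.11, 0.12] (np.float64(-0.0672612863568669), [-1.36, 0.58, 1.11, 2.17, -0.84, 0.23, -1.49])
-25 40
   [-0.08, -0.05, 0.1] (9, 0)
   [-0.035, -0.11, 0.085] (9, 0)
   [-0.035, -0.2, 0.165] (9, 0)
   [-0.03, -0.25, 0.12] (9, 0)
   [-0.03, -0.05, 0.12] (9, 0)
   [-0.03, 0.11, 0.12] (9, 0)
-25 45
   [-0.08, -0.05, 0.1] (9, 0)
   [-0.035, -0.11, 0.085] (9, 0)
   [-0.035, -0.2, 0.165] (9, 0)
   [-0.03, -0.25, 0.12] (9, 0)
   [-0.03, -0.05, 0.12] (9, 0)
   [-0.03, 0.11, 0.12] (9, 0)
0 35
   [-0.08, -0.05, 0.1] (9, 0)
   [-0.035, -0.11, 0.085] (9, 0)
   [-0.035, -0.2, 0.165] (np.float64(-0.1782754986994403), [0.64, 0.34, -0.38, 2.02, -0.62, 0.34, -0.52])
   [-0.03, -0.25, 0.12] (np.float64(-0.147362
[... 1868 characters left out ...]
.03])
   [-0.03, -0.05, 0.12] (np.float64(-0.057899921487660516), [0.97, 0.58, -0.95, 2.12, -0.36, 0.22, -0.38])
   [-0.03, 0.11, 0.12] (9, 0)
25 45
   [-0.08, -0.05, 0.1] (np.float64(-1.1733197613494895e-07), [1.12, 0.64, -1.0, 2.24, -1.02, 0.16, 0.39])
   [-0.035, -0.11, 0.085] (np.float64(-0.05933834658079415), [1.06, 0.71, -0.9, 2.1, -0.76, 0.22, 0.19])
   [-0.035, -0.2, 0.165] (np.float64(-0.2534987526625029), [1.21, 0.65, -0.98, 1.94, -0.4, 0.47, -0.16])
   [-0.03, -0.25, 0.12] (np.float64(-0.36373001427095164), [1.1, 0.69, -0.76, 1.87, -0.59, 0.52, 0.08])
   [-0.03, -0.05, 0.12] (np.float64(-0.03728185438269327), [1.0, 0.6, -0.94, 2.15, -0.92, 0.2, 0.22])
   [-0.03, 0.11, 0.12] (9, 0)
```

Run:
```python
from arm import *
rng=np.random.default_rng(0)
pts=[[-.09,-.05,.11],[-.025,-.05,.085],[-.025,-.11,.085],[-.025,-.19,.165],[-.09,-.26,.12],[-.0,-.25,.12],[-.0,-.05,.12],[-.0,.11,.12],[-.09,.11,.14]]
for yaw in(-24,-12,0):
  for tilt in(45,52,60):
    print(yaw,tilt)
    for r in pts:
      best=(9,0)
      for k in range(4):
        j0=np.r_[.1,.5,rng.uniform(-.3,.3),2.2,3.14,.6,1.5]
        j,e=ik(world(r),Ro.from_rotvec([0,0,np.radians(yaw)])*tool(tilt,-1),j0)
        if e<.005:
          m=np.minimum(j-LO,HI-j).min(); best=min(best,(round(-m,3),j.round(2).tolist()),key=lambda b:b[0])
      print("  ",r,best)
```

```text
-24 45
   [-0.09, -0.05, 0.11] (np.float64(-0.041), [-0.28, 0.3, 0.16, 2.42, 2.68, 0.37, 1.7])
   [-0.025, -0.05, 0.085] (np.float64(-0.168), [-0.37, 0.43, 0.24, 2.29, 2.74, 0.35, 1.6])
   [-0.025, -0.11, 0.085] (np.float64(-0.189), [-0.05, 0.43, 0.03, 2.27, 2.82, 0.35, 1.68])
   [-0.025, -0.19, 0.165] (np.float64(-0.0), [-0.17, 0.31, 0.36, 2.18, 3.81, 0.16, 0.78])
   [-0.09, -0.26, 0.12] (np.float64(-0.096), [0.47, 0.36, -0.14, 2.25, 3.54, 0.26, 1.28])
   [-0.0, -0.25, 0.12] (np.float64(-0.015), [0.31, 0.44, -0.1, 2.09, 3.28, 0.18, 1.45])
   [-0.0, -0.05, 0.12] (np.float64(-0.073), [-0.45, 0.39, 0.33, 2.23, 2.64, 0.23, 1.7])
   [-0.0, 0.11, 0.12] (np.float64(-0.256), [-0.36, 0.39, -0.18, 2.2, 1.79, 0.52, 2.34])
   [-0.09, 0.11, 0.14] (np.float64(-0.084), [-0.21, 0.25, -0.41, 2.38, 1.77, 0.6, 2.31])
-24 52
   [-0.09, -0.05, 0.11] (9, 0)
   [-0.025, -0.05, 0.085] (np.float64(-0.109), [-0.23, 0.47, 0.06, 2.35, 2.71, 0.6, 1.64])
   [-0.025, -0.11, 0.085] (np.float64(-0.13), [-0.05, 0.48, 0.01, 2.33, 2.89, 0.58, 1.6])
   [-0.025, -0.19, 0.165] (np.float64(-0.181), [0.2, 0.32, -0.07, 2.25
[... 4781 characters left out ...]
0.14] (9, 0)
0 60
   [-0.09, -0.05, 0.11] (9, 0)
   [-0.025, -0.05, 0.085] (np.float64(-0.063), [0.21, 0.56, -0.11, 2.4, 3.55, 0.85, 1.47])
   [-0.025, -0.11, 0.085] (np.float64(-0.119), [0.42, 0.58, -0.19, 2.34, 3.71, 0.79, 1.46])
   [-0.025, -0.19, 0.165] (np.float64(-0.063), [0.58, 0.42, -0.2, 2.24, 4.1, 0.65, 1.1])
   [-0.09, -0.26, 0.12] (np.float64(-0.0), [1.24, 0.66, -0.76, 2.24, 4.16, 0.47, 1.42])
   [-0.0, -0.25, 0.12] (np.float64(-0.0), [0.57, 0.57, -0.13, 2.12, 4.16, 0.7, 1.09])
   [-0.0, -0.05, 0.12] (np.float64(-0.111), [0.14, 0.48, -0.06, 2.35, 3.59, 0.75, 1.37])
   [-0.0, 0.11, 0.12] (np.float64(-0.057), [-0.14, 0.47, -0.2, 2.4, 3.02, 0.78, 1.64])
   [-0.09, 0.11, 0.14] (9, 0)
```

```bash
cat >> arm.py <<'E'
def rel(j,t=None,R=None):
    "shift mm and turn deg from pose (default present) to fk(j)"
    if t is None: o,R=cur(); t=o["eef_pos"]
    a,b=fk(j,PR,S); return (R.inv().apply(a-t)*1000).round(1),np.degrees((R.inv()*b).as_rotvec()).round(2)
def sweep(j,k,deg):
    j2=np.array(j,float); j2[k]+=np.radians(deg); return rel(j2,*fk(j,PR,S))
E
python3 - <<'E'
from arm import *
j=get_obs()["joint_positions"]; t,R=fk(j,PR,S); o,R0=cur(); print("model err",(t-o["eef_pos"]).round(3),np.degrees((R.inv()*R0).as_rotvec()).round(1))
for j1,j2,j4,j6 in((.5,.35,2.2,.4),(.5,.45,2.1,.4),(.5,.5,1.9,.5)):
    for j5 in(0,1.57,3.14):
        t,R=fk([j1,j2,0,j4,j5,j6,1.5],PR,S); print(j5,t.round(3),(rack(t)*1000).round(),"fingers",R.as_matrix()[:,1].round(2))
    print(rel([j1,j2,0,j4,0,j6,1.5]))
E
```

```text
model err [ 0.003 -0.007 -0.009] [ 3.3  0.8 -1.2]
0 [ 0.439 -0.291  0.044] [-288. -274.   44.] fingers [ 0.16 -0.11 -0.98]
1.57 [ 0.457 -0.458  0.116] [-301. -441.  116.] fingers [ 0.21 -0.61 -0.76]
3.14 [ 0.617 -0.409  0.188] [-134. -424.  188.] fingers [ 0.7  -0.46 -0.55]
(array([-270.6,  107.1, -175.3]), array([ 20.89, -48.54,  30.12]))
0 [ 0.48  -0.318  0.021] [-252. -309.   21.] fingers [ 0.16 -0.11 -0.98]
1.57 [ 0.498 -0.485  0.093] [-266. -476.   93.] fingers [ 0.21 -0.61 -0.76]
3.14 [ 0.659 -0.437  0.165] [ -99. -458.  165.] fingers [ 0.7  -0.46 -0.55]
(array([-261.7,  155.5, -199.7]), array([ 20.89, -48.54,  30.12]))
0 [ 0.563 -0.373  0.054] [-181. -378.   54.] fingers [ 0.2  -0.13 -0.97]
1.57 [ 0.573 -0.57   0.162] [-208. -574.  162.] fingers [ 0.23 -0.73 -0.65]
3.14 [ 0.759 -0.503  0.269] [ -13. -542.  269.] fingers [ 0.79 -0.52 -0.32]
(array([-190.7,  196.3, -264.9]), array([ 18.27, -49.2 ,  28.86]))
```

Run:
```python
from arm import *
for j1,j2,j4,j6 in((.5,.1,2.2,.4),(.4,.1,2.3,.35),(.4,.2,2.2,.35)):
    for j5 in(0,1.57,3.14):
        t,R=fk([j1,j2,0,j4,j5,j6,1.5],PR,S); print(j5,t.round(3),(rack(t)*1000).round(),"fingers",R.as_matrix()[:,1].round(2))
    print(rel([j1,j2,0,j4,0,j6,1.5]))
```

```text
0 [ 0.472 -0.313  0.18 ] [-259. -302.  180.] fingers [ 0.36 -0.24 -0.9 ]
1.57 [ 0.473 -0.468  0.276] [-288. -455.  276.] fingers [ 0.36 -0.7  -0.61]
3.14 [ 0.616 -0.408  0.373] [-136. -422.  373.] fingers [ 0.79 -0.52 -0.32]
(array([-158.5,   37.6, -228.1]), array([  7.75, -51.64,  23.74]))
0 [ 0.456 -0.241  0.14 ] [-261. -228.  140.] fingers [ 0.34 -0.18 -0.92]
1.57 [ 0.478 -0.38   0.217] [-266. -369.  217.] fingers [ 0.4  -0.6  -0.69]
3.14 [ 0.605 -0.319  0.294] [-130. -333.  294.] fingers [ 0.78 -0.41 -0.46]
(array([-183.3,   46.4, -148.1]), array([ 12.57, -55.98,  22.66]))
0 [ 0.504 -0.266  0.13 ] [-219. -262.  130.] fingers [ 0.34 -0.18 -0.92]
1.57 [ 0.525 -0.406  0.207] [-224. -403.  207.] fingers [ 0.4  -0.6  -0.69]
3.14 [ 0.653 -0.344  0.284] [ -88. -366.  284.] fingers [ 0.78 -0.41 -0.46]
(array([-160.7,   89.6, -173.3]), array([ 12.57, -55.98,  22.66]))
```

```bash
python3 -m inch '[1,-0.0264,0.0063,-0.038,0,0,0, 1,-0.0264,0.0063,-0.038,0,0,0, 1,-0.0264,0.0063,-0.038,0,0,0, 1,-0.0264,0.0063,-0.038,0,0,0, 1,-0.0264,0.0063,-0.038,0,0,0, 1,-0.0264,0.0063,-0.038,0,0,0, 1,0,0,0,1.1,-7.4,3.4, 1,0,0,0,1.1,-7.4,3.4, 1,0,0,0,1.1,-7.4,3.4, 1,0,0,0,1.1,-7.4,3.4]' | head -2
python3 - <<'E'
from arm import *
o,_=cur(); print(o["joint_positions"].round(2),o["eef_pos"].round(3),rel([.5,.1,0,2.2,0,.4,1.5]))
E
```

```text
clock: 8.35
eef_pos: [0.5085, -0.1853, 0.2542]
[ 0.85 -0.11 -0.57  2.26 -0.2   0.4   1.02] [ 0.509 -0.185  0.254] (array([-127.7,   59.1,  -57.3]), array([  3.55, -25.36,  11.96]))
```

```bash
python3 -m inch '[1,-0.032,0.0148,-0.0143,0,0,0, 1,-0.032,0.0148,-0.0143,0,0,0, 1,-0.032,0.0148,-0.0143,0,0,0, 1,-0.032,0.0148,-0.0143,0,0,0, 1,0,0,0,0.9,-6.3,3, 1,0,0,0,0.9,-6.3,3, 1,0,0,0,0.9,-6.3,3, 1,0,0,0,0.9,-6.3,3, 1,0,0,0,0,0,0, 1,0,0,0,0,0,0]' | head -2
python3 - <<'E'
from arm import *
o,_=cur(); j=o["joint_positions"]; print(j.round(2),o["eef_pos"].round(3),rel([.5,.1,0,2.2,0,.4,1.5]))
print(sweep(j,4,8)); 
for d in(0,45,90,135,180):
    k=j.copy(); k[4]+=np.radians(d); t,R=fk(k,PR,S); print(t.round(3),(rack(t)*1000).round(),R.as_matrix()[:,1].round(2))
E
```

```text
clock: 9.35
eef_pos: [0.4721, -0.3109, 0.1787]
[ 0.67  0.08 -0.24  2.22  0.15  0.41  1.26] [ 0.472 -0.311  0.179] (array([-1.5, -0.7, -1.9]), array([ 0.13, -2.28,  1.18]))
(array([-17.5,  -0.5,  -5.4]), array([-0.73, -7.35,  3.07]))
[ 0.47  -0.291  0.183] [-257. -280.  183.] [ 0.35 -0.25 -0.9 ]
[ 0.458 -0.383  0.221] [-286. -368.  221.] [ 0.31 -0.53 -0.79]
[ 0.502 -0.437  0.293] [-253. -429.  293.] [ 0.44 -0.69 -0.57]
[ 0.576 -0.421  0.358] [-177. -428.  358.] [ 0.67 -0.64 -0.38]
[ 0.638 -0.345  0.378] [-102. -364.  378.] [ 0.85 -0.41 -0.32]
```

```bash
python3 -m inch '[1,-0.0175,-0.0005,-0.0054,-0.73,-7.35,3.07, 1,-0.0175,-0.0005,-0.0054,-0.73,-7.35,3.07, 1,-0.0175,-0.0005,-0.0054,-0.73,-7.35,3.07, 1,-0.0175,-0.0005,-0.0054,-0.73,-7.35,3.07, 1,-0.0175,-0.0005,-0.0054,-0.73,-7.35,3.07, 1,-0.0175,-0.0005,-0.0054,-0.73,-7.35,3.07, 1,-0.0175,-0.0005,-0.0054,-0.73,-7.35,3.07, 1,-0.0175,-0.0005,-0.0054,-0.73,-7.35,3.07, 1,-0.0175,-0.0005,-0.0054,-0.73,-7.35,3.07, 1,-0.0175,-0.0005,-0.0054,-0.73,-7.35,3.07]' | head -2
python3 - <<'E'
from arm import *
o,_=cur(); j=o["joint_positions"]; print(j.round(2),o["eef_pos"].round(3),sweep(j,4,8))
for d in(0,45,90,100):
    k=j.copy(); k[4]+=np.radians(d); t,R=fk(k,PR,S); print(t.round(3),(rack(t)*1000).round(),R.as_matrix()[:,1].round(2))
E
```

```text
clock: 10.35
eef_pos: [0.489, -0.4542, 0.2685]
[ 0.57  0.07 -0.16  2.26  1.53  0.45  1.27] [ 0.489 -0.454  0.269] (array([-19.2,  -0.6,  -5.8]), array([-0.8 , -7.21,  3.37]))
[ 0.471 -0.419  0.264] [-280. -406.  264.] [ 0.37 -0.68 -0.63]
[ 0.551 -0.42   0.34 ] [-202. -421.  340.] [ 0.61 -0.68 -0.4 ]
[ 0.626 -0.347  0.375] [-114. -364.  375.] [ 0.83 -0.47 -0.3 ]
[ 0.637 -0.325  0.374] [ -99. -344.  374.] [ 0.87 -0.4  -0.3 ]
```

```bash
python3 -m inch '[1,-0.0192,-0.0006,-0.0058,-0.8,-7.21,3.37, 1,-0.0192,-0.0006,-0.0058,-0.8,-7.21,3.37, 1,-0.0192,-0.0006,-0.0058,-0.8,-7.21,3.37, 1,-0.0192,-0.0006,-0.0058,-0.8,-7.21,3.37, 1,-0.0192,-0.0006,-0.0058,-0.8,-7.21,3.37, 1,-0.0192,-0.0006,-0.0058,-0.8,-7.21,3.37, 1,-0.0192,-0.0006,-0.0058,-0.8,-7.21,3.37, 1,-0.0192,-0.0006,-0.0058,-0.8,-7.21,3.37, 1,-0.0192,-0.0006,-0.0058,-0.8,-7.21,3.37, 1,-0.0192,-0.0006,-0.0058,-0.8,-7.21,3.37]' | head -2
cat >> h.py <<'E'
def pose(tilt,yaw): return Ro.from_rotvec([0,0,np.radians(yaw)])*tool(tilt,-1)
def chain(wps):
    "for waypoints (rack mm xyz, tilt, yaw): shift mm (tool axes at start) then turn deg"
    o,R=cur(); p=o["eef_pos"]; print("t",round(o["clock"],2),"rack",(rack(p)*1000).round(1),"F rack",np.round([o["contact_force"][:2]@X,o["contact_force"][:2]@Y,o["contact_force"][2]],1),"j",o["joint_positions"].round(2))
    for x,y,z,t,w in wps:
        q=world(np.array([x,y,z])/1000); T=pose(t,w); print((x,y,z,t,w),"shift",(R.inv().apply(q-p)*1000).round(1),"turn",np.degrees((R.inv()*T).as_rotvec()).round(2)); p,R=q,T
E
python3 - <<'E'
from arm import *
j=get_obs()["joint_positions"]
W=[(-130,-330,300,50,-25),(-120,-200,200,50,-18),(-100,-60,120,45,-12),(-90,-55,90,45,-12),(-25,-50,85,50,-12),(-25,-110,85,50,-12)]
chain(W)
for w in W: j,e=ik(world(np.array(w[:3])/1000),pose(*w[3:]),j,.005); print(j.round(2),round(e,4))
E
```

```text
clock: 11.35
eef_pos: [0.6222, -0.4024, 0.3851]
t 11.35 rack [-128.5 -417.8  385.1] F rack [-0.4 -1.   0.9] j [ 0.62  0.07 -0.18  2.28  2.93  0.5   1.28]
(-130, -330, 300, 50, -25) shift [ -14.2  -32.8 -116.9] turn [-26.47 -33.72   9.08]
(-120, -200, 200, 50, -18) shift [-122.    29.1 -106.1] turn [ 0.   -4.5   5.36]
(-100, -60, 120, 45, -12) shift [-139.3   32.9  -76.9] turn [-5.   -4.05  4.43]
(-90, -55, 90, 45, -12) shift [ -7.   27.4 -15. ] turn [0. 0. 0.]
(-25, -50, 85, 50, -12) shift [-18.4  47.8  40.7] turn [ 5.  0. -0.]
(-25, -110, 85, 50, -12) shift [58.7  9.6  8. ] turn [0. 0. 0.]
[ 1.35  0.14 -0.91  2.21  4.16  0.16  0.75] 0.0251
[ 0.94  0.17 -0.64  2.36  3.73  0.24  1.17] 0.0005
[ 0.32  0.27 -0.33  2.44  3.12  0.33  1.63] 0.0005
[ 0.26  0.35 -0.29  2.43  3.06  0.42  1.68] 0.0
[ 0.19  0.46 -0.27  2.35  3.    0.53  1.71] 0.0
[ 0.36  0.48 -0.31  2.31  3.19  0.49  1.66] 0.0001
```

Run:
```python
from arm import *
j=get_obs()["joint_positions"]
W=[(-135,-300,270,60,-34),(-120,-180,190,55,-22),(-100,-60,120,47,-12),(-25,-50,85,50,-12),(-25,-110,85,50,-12)]
chain(W)
for w in W: j,e=ik(world(np.array(w[:3])/1000),pose(*w[3:]),j,.005); print(j.round(2),round(e,4))
```

```text
t 11.35 rack [-128.5 -417.8  385.1] F rack [-0.4 -1.   0.9] j [ 0.62  0.07 -0.18  2.28  2.93  0.5   1.28]
(-135, -300, 270, 60, -34) shift [ -15.6  -47.  -157.2] turn [-14.9  -29.18   3.72]
(-120, -180, 190, 55, -22) shift [-107.9   -7.3  -96.6] turn [-4.98 -6.45 10.12]
(-100, -60, 120, 47, -12) shift [-118.8   18.5  -72.5] turn [-7.98 -6.3   7.78]
(-25, -50, 85, 50, -12) shift [-25.4  76.   23. ] turn [3. 0. 0.]
(-25, -110, 85, 50, -12) shift [58.7  9.6  8. ] turn [0. 0. 0.]
[ 0.62  0.1  -0.23  2.34  3.28  0.34  1.42] 0.0001
[ 0.54  0.18 -0.3   2.45  3.31  0.44  1.46] 0.0
[ 0.3   0.28 -0.29  2.46  3.14  0.4   1.6 ] 0.0001
[ 0.16  0.46 -0.24  2.35  3.02  0.53  1.69] 0.0001
[ 0.33  0.47 -0.28  2.31  3.21  0.49  1.63] 0.0001
```

```bash
python3 -m inch '[1,-0.003,-0.0094,-0.0314,0,0,0, 1,-0.003,-0.0094,-0.0314,0,0,0, 1,-0.003,-0.0094,-0.0314,0,0,0, 1,-0.003,-0.0094,-0.0314,0,0,0, 1,-0.003,-0.0094,-0.0314,0,0,0, 1,0,0,0,-3,-5.84,0.74, 1,0,0,0,-3,-5.84,0.74, 1,0,0,0,-3,-5.84,0.74, 1,0,0,0,-3,-5.84,0.74, 1,0,0,0,-3,-5.84,0.74]' | head -2
python3 - <<'E'
from arm import *
j=get_obs()["joint_positions"]
W=[(-110,-180,190,55,-22),(-85,-50,110,47,-12),(-25,-48,85,50,-12)]
chain(W)
for w in W: j,e=ik(world(np.array(w[:3])/1000),pose(*w[3:]),j,.005); print(j.round(2),round(e,4))
E
```

```text
clock: 12.35
eef_pos: [0.6025, -0.3161, 0.2884]
t 12.35 rack [-131.7 -329.3  288.4] F rack [ 1.2 -0.1 -1.1] j [ 0.85  0.08 -0.49  2.32  2.94  0.28  1.79]
(-110, -180, 190, 55, -22) shift [-137.6   -5.9 -116.1] turn [-3.97 -5.7  10.2 ]
(-85, -50, 110, 47, -12) shift [-129.9   25.   -80.2] turn [-7.98 -6.3   7.78]
(-25, -48, 85, 50, -12) shift [-14.4  59.7  21.5] turn [3. 0. 0.]
[ 0.83  0.23 -0.65  2.43  3.11  0.43  1.69] 0.0001
[ 0.49  0.35 -0.57  2.44  2.87  0.44  1.89] 0.0001
[ 0.4   0.5  -0.52  2.35  2.84  0.56  1.94] 0.0
```

```bash
python3 -m inch '[1,-0.0275,-0.0012,-0.0232,0,0,0, 1,-0.0275,-0.0012,-0.0232,0,0,0, 1,-0.0275,-0.0012,-0.0232,0,0,0, 1,-0.0275,-0.0012,-0.0232,0,0,0, 1,-0.0275,-0.0012,-0.0232,0,0,0, 1,0,0,0,-2,-2.85,5.1, 1,0,0,0,-2,-2.85,5.1, 1,-0.026,0.005,-0.016,0,0,0, 1,-0.026,0.005,-0.016,0,0,0, 1,-0.026,0.005,-0.016,0,0,0]' | head -2
python3 - <<'E'
from arm import *
j=get_obs()["joint_positions"]
W=[(-85,-48,110,47,-12),(-25,-48,85,50,-12)]
chain(W)
for w in W: j,e=ik(world(np.array(w[:3])/1000),pose(*w[3:]),j,.005); print(j.round(2),round(e,4))
E
```

```text
clock: 13.35
eef_pos: [0.6093, -0.1277, 0.1597]
t 13.35 rack [ -89.8 -145.5  159.7] F rack [ 0.7  0.1 -1.6] j [ 1.07  0.47 -1.19  2.46  2.39  0.73  2.41]
(-85, -48, 110, 47, -12) shift [-92.5   1.1 -58.6] turn [-7.8  -6.06  8.56]
(-25, -48, 85, 50, -12) shift [-12.5  60.   21.7] turn [3. 0. 0.]
[ 0.93  0.6  -1.14  2.44  2.41  0.62  2.5 ] 0.0
[ 0.81  0.75 -1.06  2.35  2.49  0.74  2.5 ] 0.0
```

```bash
python3 -m inch '[1,-0.018,0,-0.0117,0,0,0, 1,-0.018,0,-0.0117,0,0,0, 1,-0.018,0,-0.0117,0,0,0, 1,-0.018,0,-0.0117,0,0,0, 1,-0.02,0,-0.012,0,0,0, 1,0,0,0,-3.9,-3,4.3, 1,0,0,0,-3.9,-3,4.3, 1,0,0,0,0,0,0, 1,0,0,0,0,0,0, 1,0,0,0,0,0,0]' | head -2
python3 - <<'E'
from arm import *
j=get_obs()["joint_positions"]
W=[(-25,-48,85,50,-12),(-25,-105,85,50,-12),(-25,-145,165,50,-12),(-25,-190,165,50,-12),(-25,-150,160,50,-12),(-75,-60,130,47,-12)]
chain(W)
for w in W: j,e=ik(world(np.array(w[:3])/1000),pose(*w[3:]),j,.005); print(j.round(2),round(e,4))
r,d=grab_frame("scene"); cv2.imwrite("pics/s1.png",cv2.resize(r[30:360,180:520],None,fx=1.75,fy=1.75,interpolation=2)[...,::-1])
E
```

```text
clock: 14.35
eef_pos: [0.6191, -0.0305, 0.1153]
t 14.35 rack [-62.2 -51.9 115.3] F rack [ 0.1 -0.  -0.9] j [ 0.92  0.55 -1.21  2.4   2.2   0.67  2.63]
(-25, -48, 85, 50, -12) shift [-12.   46.5   2.1] turn [ 3.13 -0.7   0.66]
(-25, -105, 85, 50, -12) shift [55.8  9.1  7.6] turn [0. 0. 0.]
(-25, -145, 165, 50, -12) shift [ 39.1 -45.1  66.6] turn [0. 0. 0.]
(-25, -190, 165, 50, -12) shift [44.   7.2  6. ] turn [0. 0. 0.]
(-25, -150, 160, 50, -12) shift [-39.1  -3.2  -9.2] turn [0. 0. 0.]
(-75, -60, 130, 47, -12) shift [-77.6 -32.5 -66.4] turn [-3. -0. -0.]
[ 0.85  0.81 -1.13  2.35  2.46  0.79  2.58] 0.0001
[ 0.97  0.81 -1.11  2.32  2.52  0.67  2.63] 0.0
[ 1.1   0.57 -1.14  2.26  2.38  0.39  2.67] 0.0001
[ 1.15  0.59 -1.11  2.21  2.42  0.31  2.71] 0.0
[ 1.1   0.59 -1.14  2.25  2.4   0.39  2.68] 0.0
[ 0.99  0.56 -1.18  2.4   2.34  0.55  2.58] 0.0
```

View pics/s1.png

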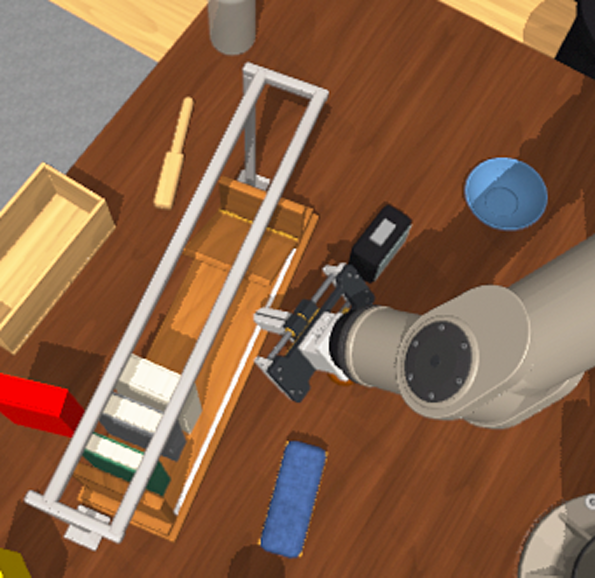

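Run:
```python
from h import *
o=get_obs(); print(o["finger_gap"],(rack(o["eef_pos"])*1000).round(), proj("scene",o["eef_pos"]), ((proj("scene",o["eef_pos"])-[180,30])*1.75).round())
R=cur()[1]; print(((proj("scene",o["eef_pos"]+R.apply([[0,-.05,0],[0,-.1,0],[.05,-.1,0],[-.05,-.1,0]]))-[180,30])*1.75).round())
```

```text
0.00048156291893652355 [-62. -51. 115.] [327.08519163 211.53415183] [257. 318.]
[[280. 323.]
 [304. 329.]
 [325. 300.]
 [281. 359.]]
```

```bash
python3 -m inch '[1,-0.003,0.0116,0.0005,0,0,0, 1,-0.003,0.0116,0.0005,0,0,0, 1,-0.003,0.0116,0.0005,0,0,0, 1,-0.003,0.0116,0.0005,0,0,0, 1,0,0,0,1.5,-0.3,0.3, 1,0,0,0,1.5,-0.3,0.3, 1,0.011,0.0018,0.0015,0,0,0, 1,0.011,0.0018,0.0015,0,0,0, 1,0.011,0.0018,0.0015,0,0,0, 1,0,0,0,0,0,0]' | head -2
python3 - <<'E'
from arm import *
chain([(-25,-102,85,50,-12),(-25,-115,88,50,-12),(-25,-129,108,50,-12),(-25,-148,126,50,-12),(-25,-172,138,50,-12),(-25,-189,143,50,-12)])
E
```

```text
clock: 15.4
eef_pos: [0.6625, -0.0545, 0.0859]
t 15.4 rack [-24.  -83.5  85.9] F rack [-0.3 -0.  -0.1] j [ 0.91  0.71 -1.12  2.35  2.4   0.73  2.61]
(-25, -102, 85, 50, -12) shift [18.3  2.8  1.2] turn [ 0.09 -0.08  0.04]
(-25, -115, 88, 50, -12) shift [12.7  0.1  4. ] turn [0. 0. 0.]
(-25, -129, 108, 50, -12) shift [ 13.7 -10.6  17.2] turn [0. 0. 0.]
(-25, -148, 126, 50, -12) shift [18.6 -8.5 16.3] turn [0. 0. 0.]
(-25, -172, 138, 50, -12) shift [23.5 -3.9 12.4] turn [0. 0. 0.]
(-25, -189, 143, 50, -12) shift [16.6 -0.5  6.1] turn [0. 0. 0.]
```

```bash
python3 -m inch '[1,0.009,0.0014,0.0006,0,0,0, 1,0.009,0.0014,0.0006,0,0,0, 1,0.0127,0,0.004,0,0,0, 1,0.0068,-0.0053,0.0086,0,0,0, 1,0.0068,-0.0053,0.0086,0,0,0, 1,0.0093,-0.0043,0.0082,0,0,0, 1,0.0093,-0.0043,0.0082,0,0,0, 1,0.0118,-0.002,0.0062,0,0,0, 1,0.0118,-0.002,0.0062,0,0,0, 1,0,0,0,0,0,0]' | head -2
python3 - <<'E'
from arm import *
chain([(-25,-189,143,50,-12),(-25,-197,143,50,-12)])
r,d=grab_frame("scene"); cv2.imwrite("pics/s2.png",cv2.resize(r[60:260,230:430],None,fx=3,fy=3,interpolation=2)[...,::-1]); np.save("d2.npy",d)
R=rack(cloud("scene",d)).reshape(-1,3); R=R[(R[:,0]>-.0)&(R[:,0]<.06)&(R[:,2]>.06)&(R[:,2]<.25)]
for y in np.arange(-.24,-.06,.01):
    s=R[abs(R[:,1]-y)<.005]
    if len(s)>5: print(int(y*1000),len(s),(np.percentile(s[:,2],[5,50,95])*1000).round())
E
```

```text
clock: 16.4
eef_pos: [0.6778, -0.1407, 0.1386]
t 16.4 rack [ -25.  -171.1  138.6] F rack [0.7 0.  0.6] j [ 1.09  0.57 -1.09  2.27  2.43  0.42  2.66]
(-25, -189, 143, 50, -12) shift [17.6  0.   5.8] turn [ 0.06 -0.   -0.01]
(-25, -197, 143, 50, -12) shift [7.8 1.3 1.1] turn [0. 0. 0.]
-199 17 [61. 76. 82.]
-189 252 [ 85. 126. 215.]
-179 264 [158. 192. 216.]
```

View pics/s2.png

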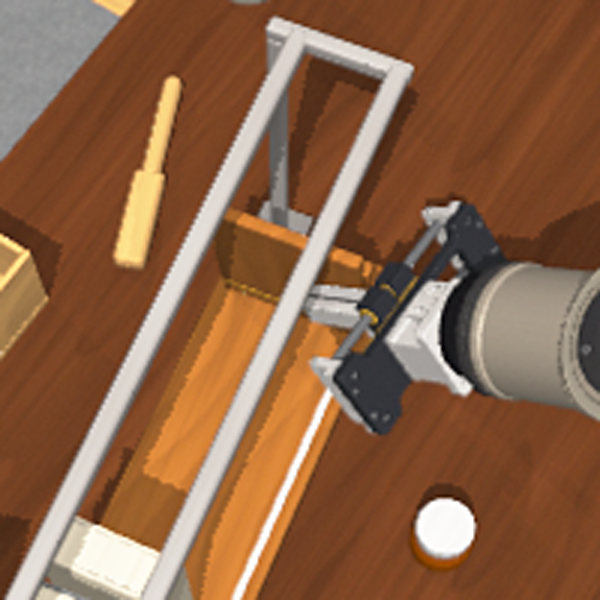

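```bash
python3 -m inch '[1,0.0035,0,0.0012,0,0,0, 1,0.0035,0,0.0012,0,0,0, 1,0.0035,0,0.0012,0,0,0, 1,0.0035,0,0.0012,0,0,0, 1,0.0035,0,0.0012,0,0,0, 1,0.002,0.0003,0.0003,0,0,0, 1,0,0,0,0,0,0, 1,0,0,0,0,0,0, 1,0,0,0,0,0,0, 1,0,0,0,0,0,0]' | head -2
python3 - <<'E'
from arm import *
chain([(-25,-197,143,50,-12),(-25,-150,140,50,-12)])
r,d=grab_frame("scene"); 
R=rack(cloud("scene",d)).reshape(-1,3); R=R[(R[:,0]>-.0)&(R[:,0]<.06)&(R[:,2]>.06)&(R[:,2]<.25)]
for y in np.arange(-.24,-.06,.01):
    s=R[abs(R[:,1]-y)<.005]
    if len(s)>5: print(int(y*1000),len(s),(np.percentile(s[:,2],[5,50,95])*1000).round())
F=R[(R[:,2]>.09)&(R[:,2]<.2)&(R[:,1]>-.205)&(R[:,1]<-.15)]; print(len(F),np.polyfit(F[:,2],F[:,1],1), F[:,1].std())
E
```

```text
clock: 17.45
eef_pos: [0.6801, -0.152, 0.141]
t 17.45 rack [ -24.9 -182.5  141. ] F rack [ 0.9 22.1 -4.6] j [ 1.11  0.56 -1.08  2.25  2.45  0.37  2.67]
(-25, -197, 143, 50, -12) shift [14.2  0.7  3.3] turn [ 0.31  0.21 -0.73]
(-25, -150, 140, 50, -12) shift [-46.   -5.6  -8.6] turn [0. 0. 0.]
-209 12 [211. 214. 216.]
-199 471 [ 83. 160. 216.]
-189 191 [ 89. 155. 211.]
469 [ 0.00040264 -0.19550101] 0.0009740701954629061
```

Run:
```python
from arm import *
j00=get_obs()["joint_positions"]
for tilt in(50,56):
  for yaw in(-24,-12,-4):
    W=[(-25,-165,141,50,-12),(-85,-165,140,50,-12),(-90,-275,130,tilt,yaw),(0,-275,108,tilt,yaw),(0,-250,108,tilt,yaw),(0,-130,108,tilt,yaw),(0,0,108,tilt,yaw),(0,87,108,tilt,yaw)]
    j=j00; print(tilt,yaw)
    for w in W:
        p0=j
        j,e=ik(world(np.array(w[:3])/1000),pose(*w[3:]),j,.003); print("  ",w[:3],j.round(2),round(e,4))
```

```text
50 -24
   (-25, -165, 141) [ 1.09  0.64 -1.1   2.25  2.48  0.41  2.65] 0.0
   (-85, -165, 140) [ 1.25  0.63 -1.2   2.36  2.56  0.42  2.61] 0.0
   (-90, -275, 130) [ 1.26  0.65 -1.09  2.27  2.5   0.46  2.61] 0.0
   (0, -275, 108) [ 1.04  0.74 -0.98  2.12  2.41  0.51  2.68] 0.0
   (0, -250, 108) [ 1.01  0.74 -1.    2.14  2.39  0.55  2.66] 0.0
   (0, -130, 108) [ 0.83  0.72 -1.05  2.24  2.3   0.76  2.55] 0.0
   (0, 0, 108) [ 0.57  0.73 -1.08  2.28  2.15  0.98  2.46] 0.0
   (0, 87, 108) [ 0.38  0.75 -1.1   2.26  2.05  1.11  2.41] 0.0
50 -12
   (-25, -165, 141) [ 1.09  0.64 -1.1   2.25  2.48  0.41  2.65] 0.0
   (-85, -165, 140) [ 1.25  0.63 -1.2   2.36  2.56  0.42  2.61] 0.0
   (-90, -275, 130) [ 1.38  0.71 -1.12  2.23  2.66  0.24  2.71] 0.0
   (0, -275, 108) [ 1.13  0.76 -0.98  2.08  2.58  0.28  2.73] 0.0
   (0, -250, 108) [ 1.11  0.76 -1.    2.12  2.57  0.32  2.71] 0.0
   (0, -130, 108) [ 0.96  0.73 -1.06  2.24  2.49  0.54  2.62] 0.0
   (0, 0, 108) [ 0.7   0.71 -1.09  2.31  2.34  0.77  2.54] 0.0
   (0, 87, 108) [ 0.5   0.72 -1.1   2.31  2.23  0.91  2.49] 0.0
50 -4
   (-25, -165, 141) [ 
[... 1417 characters left out ...]
.88 -1.15  2.29  2.64  0.72  2.63] 0.0
   (0, 0, 108) [ 0.75  0.88 -1.18  2.36  2.5   0.99  2.54] 0.0
   (0, 87, 108) [ 0.54  0.89 -1.19  2.35  2.38  1.15  2.48] 0.0
56 -4
   (-25, -165, 141) [ 1.09  0.64 -1.1   2.25  2.48  0.41  2.65] 0.0
   (-85, -165, 140) [ 1.25  0.63 -1.2   2.36  2.56  0.42  2.61] 0.0
   (-90, -275, 130) [ 1.51  0.89 -1.2   2.22  2.91  0.2   2.73] 0.0
   (0, -275, 108) [ 1.28  0.93 -1.1   2.08  2.86  0.24  2.73] 0.0
   (0, -250, 108) [ 1.26  0.92 -1.11  2.12  2.85  0.29  2.72] 0.0
   (0, -130, 108) [ 1.1   0.89 -1.14  2.27  2.77  0.54  2.65] 0.0
   (0, 0, 108) [ 0.84  0.87 -1.17  2.36  2.63  0.81  2.58] 0.0
   (0, 87, 108) [ 0.63  0.87 -1.18  2.37  2.51  0.98  2.53] 0.0
```

Run:
```python
from arm import *
W=[(-25,-165,141,50,-12),(-90,-165,135,50,-12),(-90,-270,115,56,-16),(-38,-270,100,56,-16),(-38,-255,100,56,-16),(-38,87,100,56,-16)]
chain(W); j=get_obs()["joint_positions"]
for w in W: j,e=ik(world(np.array(w[:3])/1000),pose(*w[3:]),j,.003); print("  ",w[:3],j.round(2),round(e,4))
```

```text
t 17.5 rack [ -24.9 -182.5  141. ] F rack [ 0.6 19.8 -4.7] j [ 1.11  0.56 -1.08  2.25  2.45  0.37  2.67]
(-25, -165, 141, 50, -12) shift [-17.1  -2.6  -2.4] turn [ 0.31  0.21 -0.74]
(-90, -165, 135, 50, -12) shift [ 13.5 -44.8 -45.5] turn [0. 0. 0.]
(-90, -270, 115, 56, -16) shift [102.7  29.6  -1.3] turn [ 6.    2.41 -3.2 ]
(-38, -270, 100, 56, -16) shift [-14.3  49.8  15.5] turn [0. 0. 0.]
(-38, -255, 100, 56, -16) shift [-14.4  -3.4  -2.3] turn [0. 0. 0.]
(-38, 87, 100, 56, -16) shift [-328.8  -78.2  -52.7] turn [0. 0. 0.]
   (-25, -165, 141) [ 1.09  0.64 -1.1   2.25  2.48  0.41  2.65] 0.0
   (-90, -165, 135) [ 1.26  0.65 -1.2   2.37  2.57  0.43  2.61] 0.0
   (-90, -270, 115) [ 1.39  0.87 -1.17  2.3   2.8   0.51  2.64] 0.0
   (-38, -270, 100) [ 1.26  0.91 -1.11  2.22  2.76  0.53  2.66] 0.0
   (-38, -255, 100) [ 1.24  0.9  -1.12  2.24  2.75  0.57  2.65] 0.0
   (-38, 87, 100) [ 0.48  0.89 -1.18  2.42  2.34  1.27  2.38] 0.0001
```

```bash
python3 -m inch '[1,-0.009,-0.0012,-0.001,0,0,0, 1,-0.009,-0.0012,-0.001,0,0,0, 1,-0.009,-0.0012,-0.001,0,0,0, 1,0.0034,-0.0112,-0.0114,0,0,0, 1,0.0034,-0.0112,-0.0114,0,0,0, 1,0.0034,-0.0112,-0.0114,0,0,0, 1,0.0034,-0.0112,-0.0114,0,0,0, 1,0,0,0,0,0,0, 1,0,0,0,0,0,0, 1,0,0,0,0,0,0]' | head -2
python3 - <<'E'
from arm import *
W=[(-92,-270,115,56,-16),(-38,-270,100,56,-16),(-38,-255,100,56,-16),(-38,87,100,56,-16)]
chain(W)
E
```

```text
clock: 18.5
eef_pos: [0.6143, -0.1433, 0.137]
t 18.5 rack [ -87.9 -161.8  137. ] F rack [ 0.5  0.6 -0.3] j [ 1.24  0.52 -1.17  2.38  2.55  0.43  2.55]
(-92, -270, 115, 56, -16) shift [106.8  28.   -5. ] turn [ 6.05  2.43 -3.33]
(-38, -270, 100, 56, -16) shift [-14.9  51.4  16.6] turn [0. 0. 0.]
(-38, -255, 100, 56, -16) shift [-14.4  -3.4  -2.3] turn [0. 0. 0.]
(-38, 87, 100, 56, -16) shift [-328.8  -78.2  -52.7] turn [0. 0. 0.]
```

```bash
python3 -m inch '[1,0.0267,0.007,-0.0012,0,0,0, 1,0.0267,0.007,-0.0012,0,0,0, 1,0.0267,0.007,-0.0012,0,0,0, 1,0.0267,0.007,-0.0012,0,0,0, 1,0,0,0,6.05,2.43,-3.33, 1,-0.005,0.0171,0.0055,0,0,0, 1,-0.005,0.0171,0.0055,0,0,0, 1,-0.005,0.0171,0.0055,0,0,0, 1,0,0,0,0,0,0, 1,0,0,0,0,0,0]' | head -2
python3 - <<'E'
from arm import *
W=[(-38,-250,100,56,-16),(-38,60,100,56,-16)]
chain(W); r,d=grab_frame("scene"); cv2.imwrite("pics/s3.png",cv2.resize(r[60:360,200:450],None,fx=2,fy=2,interpolation=2)[...,::-1])
E
```

```text
clock: 19.5
eef_pos: [0.6828, -0.2391, 0.098]
t 19.5 rack [ -38.4 -268.7   98. ] F rack [-0.5  0.4 -0.2] j [ 1.25  0.79 -1.09  2.24  2.72  0.54  2.63]
(-38, -250, 100, 56, -16) shift [-18.1  -4.9  -1. ] turn [ 0.73  0.31 -0.4 ]
(-38, 60, 100, 56, -16) shift [-298.   -70.8  -47.8] turn [0. 0. 0.]
```

View pics/s3.png

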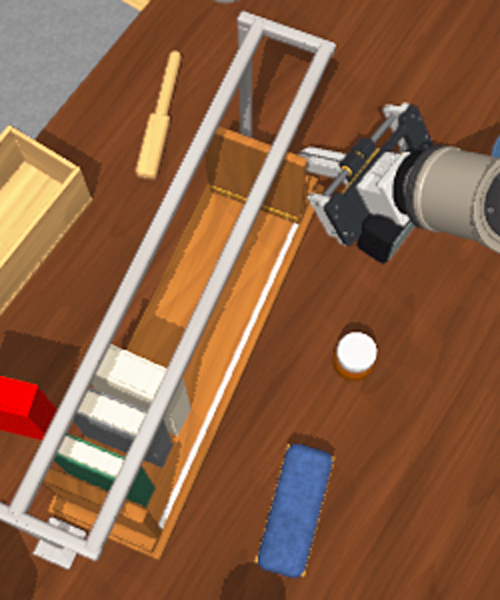

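Run:
```python
from h import *
o,R=cur()
for y in(-.075,-.097):
  for x in(-.0885,.0885):
    for z in(-.0375,.0375): print((x,y,z),(rack(o["eef_pos"]+R.apply([x,y,z]))*1000).round(),proj("scene",o["eef_pos"]+R.apply([x,y,z])).round())
C=rack(cloud("scene",grab_frame("scene")[1])); 
m=(C[...,0]<-.066)&(C[...,0]>-.16)&(C[...,1]>-.26)&(C[...,1]<-.1)&(C[...,2]>.08)&(C[...,2]<.28)
P=C[m]
for y in np.arange(-.26,-.1,.01):
    s=P[abs(P[:,1]-y)<.005]
    if len(s)>3: i=s[:,0].argsort()[-3]; print(int(y*1000),len(s),(s[i]*1000).round())
```

```text
(-0.0885, -0.075, -0.0375) [ -95. -162.  110.] [356. 179.]
(-0.0885, -0.075, 0.0375) [ -54. -173.  172.] [344. 158.]
(0.0885, -0.075, -0.0375) [-143. -332.  110.] [397. 130.]
(0.0885, -0.075, 0.0375) [-101. -343.  172.] [387. 108.]
(-0.0885, -0.097, -0.0375) [-113. -157.  122.] [362. 181.]
(-0.0885, -0.097, 0.0375) [ -71. -168.  184.] [350. 160.]
(0.0885, -0.097, -0.0375) [-160. -327.  123.] [404. 131.]
(0.0885, -0.097, 0.0375) [-119. -339.  184.] [394. 109.]
-260 50 [ -69. -255.  134.]
-250 131 [ -67. -250.  116.]
-240 106 [ -83. -245.  141.]
-229 117 [ -98. -231.  178.]
-219 69 [-104. -220.  185.]
-209 69 [-102. -207.  186.]
-199 180 [ -98. -197.  186.]
-189 83 [ -96. -188.  186.]
-179 107 [ -81. -177.  184.]
-169 179 [ -84. -174.  182.]
-159 131 [-102. -163.  199.]
-149 27 [-128. -155.  173.]
```

```bash
python3 -m inch '[1,-0.0077,-0.0018,-0.0012,0,0,0, 1,-0.0077,-0.0018,-0.0012,0,0,0, 1,-0.0077,-0.0018,-0.0012,0,0,0, 1,-0.0096,-0.0023,-0.0015,0,0,0, 1,-0.0096,-0.0023,-0.0015,0,0,0, 1,-0.0115,-0.0027,-0.0018,0,0,0, 1,-0.0115,-0.0027,-0.0018,0,0,0, 1,-0.0115,-0.0027,-0.0018,0,0,0, 1,-0.0115,-0.0027,-0.0018,0,0,0, 1,-0.0115,-0.0027,-0.0018,0,0,0]' | head -2
python3 - <<'E'
from arm import *
W=[(-38,-50,100,56,-16)]
chain(W)
E
```

```text
clock: 20.6
eef_pos: [0.6625, -0.1384, 0.0987]
t 20.6 rack [ -39.6 -165.9   98.7] F rack [ 1.4 -5.5 -1.6] j [ 1.08  0.76 -1.13  2.37  2.6   0.76  2.56]
(-38, -50, 100, 56, -16) shift [-112.   -25.3  -15.7] turn [ 0.71  0.26 -0.22]
```

```bash
python3 -m inch '[1,-0.0115,-0.0027,-0.0018,0,0,0, 1,-0.0115,-0.0027,-0.0018,0,0,0, 1,-0.0115,-0.0027,-0.0018,0,0,0, 1,-0.0115,-0.0027,-0.0018,0,0,0, 1,-0.0115,-0.0027,-0.0018,0,0,0, 1,-0.0115,-0.0027,-0.0018,0,0,0, 1,-0.0115,-0.0027,-0.0018,0,0,0, 1,-0.0115,-0.0027,-0.0018,0,0,0, 1,-0.0115,-0.0027,-0.0018,0,0,0, 1,-0.0115,-0.0027,-0.0018,0,0,0]' | head -2
cat > look.py <<'E'
from arm import *
import sys
chain([(-38,40,100,56,-16),(-38,100,100,56,-16)])
for n in("scene","top"):
    r,d=grab_frame(n); C=rack(cloud(n,d)); R=C.reshape(-1,3)
    m=(abs(R[:,0])<.06)&(R[:,2]>.2)&(R[:,2]<.225); P=R[m&(R[:,1]<.21)]
    print(n,"panel top y",(np.percentile(P[:,1],[3,97])*1000).round() if len(P)>5 else len(P),end=" ")
    m=(R[:,0]>-.035)&(R[:,0]<.05)&(R[:,2]>.175)&(R[:,2]<.203)&(R[:,1]>-.05)
    h,e=np.histogram(R[m,1],np.arange(-.05,.26,.004)); print("tops",[(int(a*1000),int(b)) for a,b in zip(e,h) if b])
E
python3 look.py
```

```text
clock: 21.6
eef_pos: [0.6397, -0.0211, 0.0991]
t 21.6 rack [-40.2 -46.4  99.1] F rack [ 2.  -5.9 -1.4] j [ 0.8   0.74 -1.17  2.45  2.42  1.01  2.47]
(-38, 40, 100, 56, -16) shift [-83.8 -18.  -11.2] turn [ 0.71  0.27 -0.21]
(-38, 100, 100, 56, -16) shift [-57.7 -13.7  -9.2] turn [0. 0. 0.]
scene panel top y [-292.   40.] tops [(-5, 14), (-1, 96), (82, 43), (86, 52), (90, 49), (94, 54), (98, 50), (102, 54), (106, 49), (110, 49), (114, 50), (118, 72), (122, 10), (134, 35), (138, 64), (142, 46), (146, 54), (150, 53), (154, 49), (158, 48), (162, 48), (166, 42), (190, 21), (194, 68), (198, 52), (202, 60), (206, 58), (210, 58), (214, 59), (218, 35), (246, 26), (250, 3)]
top panel top y [-297.    3.] tops [(2, 15), (82, 9), (86, 50), (90, 52), (94, 49), (98, 44), (102, 51), (106, 55), (110, 49), (114, 45), (118, 48), (122, 23), (134, 21), (138, 50), (142, 48), (146, 41), (150, 45), (154, 51), (158, 52), (162, 46), (166, 33), (190, 4), (194, 75), (198, 46), (202, 57), (206, 55), (210, 52), (214, 60), (218, 31), (234, 64)]
```

```bash
python3 -m inch '[1,-0.0077,-0.0018,-0.0012,-1,0,0, 1,-0.0077,-0.0018,-0.0012,-1,0,0, 1,-0.0077,-0.0018,-0.0012,-1,0,0, 1,-0.0077,-0.0018,-0.0012,-1,0,0, 1,-0.0077,-0.0018,-0.0013,0,0,0, 1,-0.0077,-0.0018,-0.0013,0,0,0, 1,-0.0077,-0.0018,-0.0013,0,0,0, 1,-0.0077,-0.0018,-0.0013,0,0,0, 1,-0.0048,-0.0011,-0.0008,0,0,0, 1,-0.0048,-0.0011,-0.0008,0,0,0]' | head -2
python3 look.py
```

```text
clock: 22.7
eef_pos: [0.6254, 0.0511, 0.0995]
t 22.7 rack [-40.8  27.2  99.5] F rack [ 0.5 -5.5 -3. ] j [ 0.61  0.68 -1.18  2.43  2.18  1.03  2.46]
(-38, 40, 100, 56, -16) shift [-13.1  -0.9  -0.1] turn [ 4.77  0.3  -0.24]
(-38, 100, 100, 56, -16) shift [-57.7 -13.7  -9.2] turn [0. 0. 0.]
scene panel top y [-291.   73.] tops [(70, 86), (82, 39), (86, 58), (90, 49), (94, 54), (98, 48), (102, 53), (106, 48), (110, 54), (114, 46), (118, 72), (122, 12), (134, 40), (138, 55), (142, 53), (146, 45), (150, 55), (154, 49), (158, 50), (162, 46), (166, 40), (190, 23), (194, 63), (198, 57), (202, 55), (206, 59), (210, 62), (214, 54), (218, 38), (246, 20), (250, 9)]
top panel top y [-297.   74.] tops [(62, 6), (82, 10), (86, 49), (90, 49), (94, 47), (98, 46), (102, 52), (106, 55), (110, 48), (114, 40), (118, 54), (122, 23), (134, 19), (138, 53), (142, 49), (146, 36), (150, 45), (154, 53), (158, 51), (162, 42), (166, 35), (190, 6), (194, 69), (198, 50), (202, 52), (206, 51), (210, 55), (214, 58), (218, 33), (234, 63)]
```

```bash
python3 -m inch '[1,-0.0043,-0.001,-0.0007,0,0,0, 1,-0.0043,-0.001,-0.0007,0,0,0, 1,-0.0043,-0.001,-0.0007,0,0,0, 1,-0.0043,-0.001,-0.0007,0,0,0, 1,-0.0043,-0.001,-0.0007,0,0,0, 1,-0.0043,-0.001,-0.0007,0,0,0, 1,-0.0043,-0.001,-0.0007,0,0,0, 1,-0.0043,-0.001,-0.0007,0,0,0, 1,-0.0043,-0.001,-0.0007,0,0,0, 1,-0.0043,-0.001,-0.0007,0,0,0]' | head -2
python3 look.py
```

```text
clock: 23.8
eef_pos: [0.6172, 0.0943, 0.1003]
t 23.8 rack [-40.8  71.2 100.3] F rack [ 1.1 -8.3 -3.7] j [ 0.49  0.68 -1.18  2.42  2.11  1.1   2.43]
(-38, 40, 100, 56, -16) shift [29.3  8.9  6.6] turn [ 4.75  0.27 -0.19]
(-38, 100, 100, 56, -16) shift [-57.7 -13.7  -9.2] turn [0. 0. 0.]
scene panel top y [-290.  117.] tops [(114, 58), (118, 58), (122, 53), (126, 50), (130, 58), (134, 51), (138, 54), (142, 51), (146, 54), (150, 52), (154, 62), (158, 49), (162, 53), (166, 51), (170, 50), (174, 54), (178, 51), (182, 58), (186, 11), (190, 26), (194, 62), (198, 57), (202, 55), (206, 60), (210, 59), (214, 55), (218, 36), (246, 22), (250, 4)]
top panel top y [-297.  118.] tops [(106, 25), (118, 11), (122, 50), (126, 52), (130, 47), (134, 39), (138, 53), (142, 53), (146, 55), (150, 44), (154, 40), (158, 52), (162, 43), (166, 37), (170, 52), (174, 55), (178, 48), (182, 39), (186, 46), (190, 5), (194, 75), (198, 44), (202, 56), (206, 57), (210, 53), (214, 59), (218, 31), (234, 60)]
```

```bash
python3 -m inch '[1,-0.0024,-0.0006,-0.0004,0,0,0, 1,-0.0024,-0.0006,-0.0004,0,0,0, 1,-0.0024,-0.0006,-0.0004,0,0,0, 1,-0.0024,-0.0006,-0.0004,0,0,0, 1,-0.0024,-0.0006,-0.0004,0,0,0, 1,-0.0024,-0.0006,-0.0004,0,0,0, 1,-0.0005,-0.0001,-0.0001,0,0,0, 1,-0.0005,-0.0001,-0.0001,0,0,0, 1,-0.0005,-0.0001,-0.0001,0,0,0, 1,-0.0005,-0.0001,-0.0001,0,0,0]' | head -2
python3 look.py
```

```text
clock: 24.9
eef_pos: [0.6139, 0.1108, 0.1008]
t 24.9 rack [-40.9  87.9 100.8] F rack [ 0.7 -8.3 -2.4] j [ 0.44  0.68 -1.18  2.41  2.08  1.13  2.42]
(-38, 40, 100, 56, -16) shift [45.3 12.9  9.2] turn [ 4.73  0.27 -0.17]
(-38, 100, 100, 56, -16) shift [-57.7 -13.7  -9.2] turn [0. 0. 0.]
scene panel top y [-292.  148.] tops [(130, 44), (134, 62), (138, 54), (142, 51), (146, 52), (150, 53), (154, 55), (158, 55), (162, 53), (166, 47), (170, 70), (174, 53), (178, 54), (182, 55), (186, 49), (190, 54), (194, 52), (198, 44), (202, 50), (206, 59), (210, 61), (214, 60), (218, 57), (222, 57), (226, 70), (246, 19), (250, 9)]
top panel top y [-296.  134.] tops [(122, 26), (134, 10), (138, 43), (142, 52), (146, 55), (150, 40), (154, 45), (158, 55), (162, 55), (166, 51), (170, 32), (174, 52), (178, 53), (182, 37), (186, 44), (190, 51), (194, 51), (198, 44), (202, 67), (206, 56), (210, 53), (214, 44), (218, 51), (222, 54), (226, 54), (230, 19), (234, 68)]
```

```bash
python3 -m inch '[1,-0.0007,-0.0002,-0.0001,0,0,0, 1,-0.0007,-0.0002,-0.0001,0,0,0, 1,-0.0007,-0.0002,-0.0001,0,0,0, 1,-0.0007,-0.0002,-0.0001,0,0,0, 1,-0.0007,-0.0002,-0.0001,0,0,0, 1,0,0,0,0,0,0, 1,0,0,0,0,0,0, 1,0,0,0,0,0,0, 1,0,0,0,0,0,0, 1,0,0,0,0,0,0]'
python3 look.py | head -1
```

```text
clock: 26.0
eef_pos: [0.6131, 0.1145, 0.101]
orientation: [-0.637, 0.225, -0.244, 0.695]
contact_force: [2.8, -7.9, -3.7]
finger_gap: 0.0007
t 26.0 rack [-41.   91.7 101. ] F rack [ 1.3 -8.3 -3.7] j [ 0.43  0.68 -1.18  2.41  2.07  1.14  2.41]
```

```bash
python3 -m inch '[1,-0.0007,-0.0002,-0.0001,0,0,0, 1,-0.0007,-0.0002,-0.0001,0,0,0, 1,-0.0007,-0.0002,-0.0001,0,0,0, 1,-0.0007,-0.0002,-0.0001,0,0,0, 1,0,0,0,0,0,0, 1,0,0,0,0,0,0, 1,0,0,0,0,0,0, 1,0,0,0,0,0,0, 1,0,0,0,0,0,0, 1,0,0,0,0,0,0]' | grep force
python3 look.py
```

```text
contact_force: [5.7, -11.5, -4.3]
t 27.1 rack [-41.1  93.4 101.1] F rack [  3.5 -12.4  -4.3] j [ 0.42  0.68 -1.18  2.41  2.07  1.14  2.41]
(-38, 40, 100, 56, -16) shift [50.5 14.5 10. ] turn [ 4.73  0.24 -0.05]
(-38, 100, 100, 56, -16) shift [-57.7 -13.7  -9.2] turn [0. 0. 0.]
scene panel top y [-292.  138.] tops [(134, 17), (138, 73), (142, 53), (146, 49), (150, 54), (154, 54), (158, 52), (162, 53), (166, 56), (170, 47), (174, 62), (178, 57), (182, 55), (186, 52), (190, 52), (194, 52), (198, 53), (202, 48), (206, 40), (210, 68), (214, 55), (218, 62), (222, 57), (226, 57), (230, 39), (246, 22), (250, 7)]
top panel top y [-297.  138.] tops [(126, 35), (142, 54), (146, 53), (150, 44), (154, 42), (158, 53), (162, 54), (166, 49), (170, 41), (174, 49), (178, 46), (182, 38), (186, 45), (190, 51), (194, 51), (198, 40), (202, 45), (206, 61), (210, 66), (214, 43), (218, 51), (222, 51), (226, 56), (230, 57), (234, 43)]
```

```bash
python3 -m inch '[1,-0.0007,-0.0002,-0.0001,0,0,0, 1,-0.0007,-0.0002,-0.0001,0,0,0, 1,-0.0007,-0.0002,-0.0001,0,0,0, 1,-0.0007,-0.0002,-0.0001,0,0,0, 1,0,0,0,0,0,0, 1,0,0,0,0,0,0, 1,0,0,0,0,0,0, 1,0,0,0,0,0,0, 1,0,0,0,0,0,0, 1,0,0,0,0,0,0]' | grep force
python3 look.py | head -1
```

```text
contact_force: [8.9, -23.5, -4.6]
t 28.2 rack [-41.2  93.5 101.1] F rack [  4.4 -24.7  -4.6] j [ 0.42  0.68 -1.18  2.41  2.06  1.15  2.41]
```

```bash
python3 -m inch '[1,0.0048,0.0011,0.0008,0,0,0, 1,0.0048,0.0011,0.0008,0,0,0, 1,0.0048,0.0011,0.0008,0,0,0, 1,0.0048,0.0011,0.0008,0,0,0, 1,0.0048,0.0011,0.0008,0,0,0, 1,0,-0.015,0,0,0,0, 1,0,-0.015,0,0,0,0, 1,0,-0.015,0,0,0,0, 1,0,-0.015,0,0,0,0, 1,0,0,0,0,0,0]' | grep force
python3 look.py
python3 - <<'E'
from h import *
r,d=grab_frame("top"); cv2.imwrite("pics/t4.png",cv2.resize(r[130:330,150:490],None,fx=2.2,fy=2.2,interpolation=2)[...,::-1])
E
```

```text
contact_force: [-0.9, -0.7, -0.2]
t 29.3 rack [-77.   88.9 142.8] F rack [-1.  -0.5 -0.2] j [ 0.48  0.48 -1.23  2.46  1.96  0.99  2.4 ]
(-38, 40, 100, 56, -16) shift [36.4 66.5 -1.5] turn [ 4.95  0.36 -0.1 ]
(-38, 100, 100, 56, -16) shift [-57.7 -13.7  -9.2] turn [0. 0. 0.]
scene panel top y [-291.  138.] tops [(134, 22), (138, 69), (142, 51), (146, 53), (150, 56), (154, 52), (158, 52), (162, 55), (166, 52), (170, 49), (174, 67), (178, 58), (182, 54), (186, 50), (190, 52), (194, 53), (198, 54), (202, 48), (206, 37), (210, 66), (214, 57), (218, 61), (222, 60), (226, 59), (230, 38), (246, 26), (250, 5)]
top panel top y [-297.  138.] tops [(126, 38), (142, 55), (146, 54), (150, 42), (154, 43), (158, 53), (162, 54), (166, 52), (170, 39), (174, 50), (178, 53), (182, 36), (186, 44), (190, 51), (194, 52), (198, 42), (202, 40), (206, 68), (210, 54), (214, 47), (218, 49), (222, 56), (226, 57), (230, 60), (234, 37)]
```

View pics/t4.png

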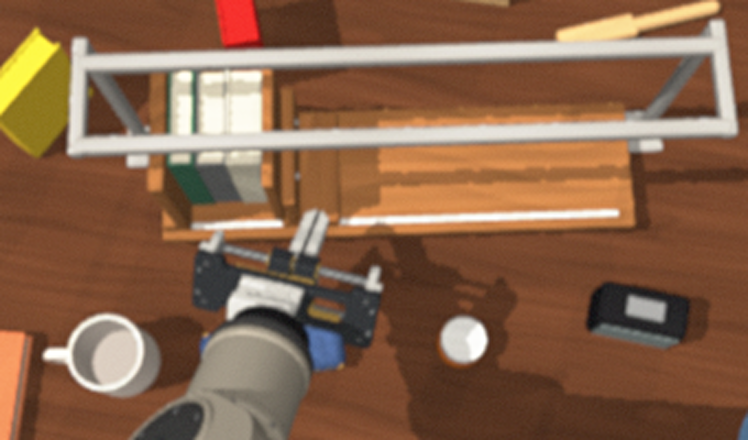

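```bash
python3 -m inch '[1,0.012,0.0028,0.002,0,0,0, 1,0.012,0.0028,0.002,0,0,0, 1,0.012,0.0028,0.002,0,0,0, 1,0.012,0.0028,0.002,0,0,0, 1,0.012,0.0028,0.002,0,0,0, 1,0,0,0,0,0,0, 1,0,0,0,0,0,0, 1,0,0,0,0,0,0, 1,0,0,0,0,0,0, 1,0,0,0,0,0,0]' | grep force
python3 - <<'E'
from h import *
chain([])
for n in("scene","top"):
    d=grab_frame(n)[1]; R=rack(cloud(n,d)).reshape(-1,3)
    m=(abs(R[:,0])<.06)
    b=R[m&(R[:,2]>.142)&(R[:,2]<.158)&(R[:,1]>.09)&(R[:,1]<.135)]; p=R[m&(R[:,2]>.206)&(R[:,2]<.224)&(R[:,1]>.11)&(R[:,1]<.16)]
    print(n,"block top y",len(b),(np.percentile(b[:,1],[5,50,95])*1000).round() if len(b) else "","panel top y",len(p),(np.percentile(p[:,1],[5,50,95])*1000).round() if len(p) else "")
    for l in("mug","clock","case","cream","novel","dish"):
        q=regions_of(n,l)
        if q: P=cloud(n,d)[q[0]["pixels"]]; print(l,round(q[0]["confidence"],2),np.median(P,0).round(3),end="; ")
    print()
E
```

```text
contact_force: [0.5, -0.5, -0.5]
t 30.45 rack [-71.   27.8 141.9] F rack [ 0.4 -0.6 -0.5] j [ 0.67  0.47 -1.23  2.46  2.07  0.87  2.45]
scene block top y 56 [110. 112. 118.] panel top y 255 [127. 133. 138.]
mug 0.75 [0.411 0.309 0.006]; clock 0.62 [ 0.543 -0.245  0.073]; case 0.91 [0.445 0.145 0.039]; cream 0.55 [ 0.544 -0.244  0.073]; novel 0.98 [0.365 0.463 0.028]; dish 0.87 [ 0.426 -0.462  0.017]; 
top block top y 256 [112. 119. 128.] panel top y 227 [128. 133. 138.]
mug 0.67 [0.41  0.319 0.032]; clock 0.79 [ 0.539 -0.252  0.072]; case 0.7 [0.434 0.177 0.037]; cream 0.56 [ 0.484 -0.067  0.048]; novel 0.64 [0.348 0.508 0.026]; dish 0.73 [ 0.426 -0.455  0.015];
```

```bash
python3 -c "
from rig import *
print(sign_off())"
```

```text
the job is handed in; nothing more can be done
None
```

I folded the panel upright, slid the carriage up to the row until the three books stood tight against the fixed end, let go, and handed the job in at about 30.5 s. No verdict was reported, so the points below are my own checks.

- **Panel:** I lifted it from below with the closed fingers. The depth image showed it vertical, and it took about 22 N against its stop with the carriage still near zero.
- **Slide and squeeze:** I pushed the back block along the board. The push held at about 8.3 N while sliding, then rose to about 25 N with only 0.1 mm more travel. That puts roughly 16 N on the fixed end, inside the 3–35 N window. This is an estimate, because the force on the end was not measured directly.
- **Final state:** Both cameras put the panel's top edge at rack y = 133 mm, which means a carriage reading of about 0.333 and an upright panel. The book tops run without gaps from about 139 to 235 mm. I did not measure the books' tilt or their x position on their own; they look upright and in line in the last picture.
- **Robot:** The fingers were clear of the carriage and the measured force was below 1 N at hand-in. I never commanded a path near the light bar, and no force reading between moves suggested a touch.
- **Bystanders:** The mug and clock read within about 1 cm of where they started. The cream does too in the top view; in the scene view the network mistook the clock for it. The top-view reading of the case shifted about 40 mm, with the arm covering part of it. In the scene view it matched its starting position to within a millimetre. I took no starting position for the novel and dish, so I could not compare those.

Reaching under the bar needed an extra wrist flip, because the arm's joint limits blocked the first approach.

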